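# Refit the gas selector arm on its splined valve stem

## Robot

A 7-joint arm with a two-finger parallel gripper is mounted at the origin on a cart in front of the work surface, level with it; the furniture and walls round the work are solid. World frame = base frame: x ahead of the robot, y to its left, z up, the work surface at z = 0. Lengths are in m, angles in rad, forces in N, time in s.
With the tool pointing down it reaches from about 0.4 to 0.925 m from the base axis. Payload 5.6 kg.
Tool frame: the origin (TCP) lies midway between the tips of the shut fingers; the grasp point (between the pads) lies 19 mm behind it; x points along the fingers, y is the direction in which the jaws open and shut, and the axes are right-handed (so a half turn about x gives the same grasp; the last joint's range is limited). The gripper opens to 85 mm and grips with 20 to 120 N. Pads are 22 mm wide; open, the fingers measure 114 mm over their backs; the gripper's body (76 mm by 85 mm) begins 54 mm behind the grasp point. The pads swing forward as they close: fully open they stand 13 mm farther back than shut.
Start: joints at [1.128, 0.468, -0.012, 1.603, 0.006, 1.071, -0.056], TCP at [0.253, -0.599, 0.231] pointing down, gripper open.
Joint ranges: [-2.53, 2.53], [-0.31, 2.02], [-1.57, 1.55], [0.28, 2.44], [-1.29, 4.43], [0.15, 1.84], [-2.92, 2.92]. Speed limits (rad/s): [2.57, 2.57, 3.14, 3.14, 3.14, 3.14, 3.14].

## Interface

Orientations are given as a unit quaternion [x, y, z, w].
In Python, from station import get_state, read_camera, hand_in, find_in, masks_of, pinpoint gives the robot as it stands.
- The arm moves only by the tool servo_tool, never from a script. Its argument "series" is one flat list of numbers, 6 for each row, row after row: the shift along the tool's x, y, z in units of 80 mm (1.0 is 80 mm), then the turn, a rotation vector about the tool's x, y, z in units of pi rad (1.0 is pi rad). In form: [tx, ty, tz, wx, wy, wz, tx, ty, tz, wx, wy, wz, ...]. A call has 1 to 12 rows; each row is the pose to reach, as a shift and turn from the pose measured when the call began, along the tool's axes at that moment, turning the shorter way round; what a row does not reach only later rows make up. A row lasts 1/8 s, in which the tool goes at most 62.5 mm and 10.7 degrees, less where a joint would pass 70% of its speed; a pose out of reach is approached as far as the arm can. A call with a number of a shift or a turn outside -1 to 1 is refused whole. A call with a gripper value outside its range is refused whole. "fingers" is the finger opening in mm, from 0 to 85.4, set as the call begins (left out, the last holds). The fingers move at their own pace and stop on an object; "grip_force" is the grip in N (left out, the last holds). Time passes only in rows, so rows that repeat a pose let the fingers close. It gives the time, the measured TCP pose, the force and the opening at its end, in the units of the state.
- get_state(): the state, without advancing time (a new reading comes with each control period).
- read_camera(name): name is "side" or "top"; returns a dict with "color" (384x512x3 uint8, blue, green, red), "intrinsics" (3x3 intrinsics, pixels), "extrinsics" (4x4, takes a point from camera to world coordinates). Camera axes: x right, y up, looking along -z (the intrinsics and any distortion apply to the point x, -y, -z); pixel columns grow to the right and rows downward; lengths in m; the calibration is good to about 2 mm. A picture is of the moment at which its call begins. There is no depth.
- hand_in(): hands the job in, once; it reports no verdict.
Trained networks look in the newest picture that a camera, given by its name, has taken for a name from the list of things; names that differ only in an ending like _2 or _b are one class to them, and where a whole thing is asked for, a point or a joint stands for the part that bears it (a point fixed in the world has none). Each returns a list of dicts, best first, with "p" (0 to 1); they miss things now and then, are a little off and sometimes report something else, mostly with a low value. They report only what shows in the picture. A call takes as long as a camera call.
- find_in(camera, query): "location" ([column, row] in pixels, amid what is visible of it).
- masks_of(camera, query): "pixels" (384x512 bool, what is visible of it) and "location" ([column, row] in pixels, amid what is visible of it).
- pinpoint(camera, query): "location" ([column, row] in pixels: a listed point, or the origin of a listed thing).
The state is a dict: "clock": time; "qpos": joint angles; "qvel": joint speeds; "joint_efforts": joint torques, N m; "position": TCP position; "tool_rot": TCP orientation; "contact_force": force on the tool from outside, world axes, zero at the start; "torque": the same for the moment, N m; "finger_gap": finger opening in m.
Only numpy, scipy, OpenCV 4.12 (cv2) and the standard library are available. Lean on these libraries where they do the work, as an engineer would, in place of code of your own. Each camera call takes 0.05 s, during which the arm holds its last target. There are 200 camera calls.

## Task

Take the dust cap off the valve's stem and stand it on the worktop, open end down, and press the ejector lever of the nest that holds the long selector arm all the way down so that the arm rises in its pocket. Then take the long arm, turn it so that its splined bore matches the stem, thread it on until its hub sits fully home on the stem's collar, and let go. Leave the short arm in its nest and do not disturb the other things on the bench.

Things in the scene. Friction and masses are not known exactly. Their poses are not given: they have to be found in the camera images.
- nest_long: grey storage nest fixed to the worktop, 170 x 70 mm, deck at 36 mm height, the long arm sunk in its pocket (2 mm clearance round the hub). Origin: centre of the underside; x along the arm's bar from hub to end, y to the ejector lever, z up. Hub axis at x -45 mm, y 0; ejector pad at x +30, y +89 mm. The two nests are alike, in either order
- nest_short: grey storage nest fixed to the worktop, 170 x 70 mm, deck at 36 mm height, the short arm sunk in its pocket (2 mm clearance round the hub). Origin: centre of the underside; x along the arm's bar from hub to end, y to the ejector lever, z up. Hub axis at x -45 mm, y 0; ejector pad at x +30, y +89 mm. The two nests are alike, in either order
- ejector_long (a joint): ejector lever of the long arm's nest, in rad: 0 pad up (start), 0.44 pad fully down. It lifts a platform under the arm by 50 mm per rad, level, 22 mm in all: the hub then stands 20 mm above the deck, 4 mm still in the pocket. Takes about 7 N on the pad; stiff, it stays where it is left
- ejector_long_pad (a point): middle of the upper face of the ejector lever's finger pad (26 x 26 mm) beside the nest of the long arm; about 42 mm above the worktop at rest and 21 mm when fully down. The lever turns about a level axis along the nest's x, 48 mm from the pad's middle
- long_arm: long selector arm, 0.1 to 0.2 kg: steel hub 34 x 34 mm, 24 mm high, splined bore right through; drilled flat aluminium bar 14 mm wide, 10 thick (12 to 22 mm above the hub's underside), its end 105 mm from the hub axis. Origin: hub axis at the underside; x along the bar, z up. Round bore 19 mm with 4 grooves to 13 mm radius: a 14 mm wide one at +x, 8 mm ones at 90 degree steps
- short_arm: short selector arm, 0.1 to 0.2 kg: steel hub 34 x 34 mm, 24 mm high, splined bore right through; drilled flat aluminium bar 14 mm wide, 10 thick (12 to 22 mm above the hub's underside), its end 68 mm from the hub axis. Origin: hub axis at the underside; x along the bar, z up. Round bore 19 mm with 4 grooves to 13 mm radius: a 14 mm wide one at +x, 8 mm ones at 90 degree steps
- long_arm_end (a point): at the start the hub's underside is 10 mm above the worktop and its top 2 mm below the nest's deck. This point: end of the long arm's bar, on its centre line, 105 mm from the hub axis and 17 mm above the hub's underside; axes as the arm's
- valve: small selector valve fixed to the worktop: dark base plate 100 x 66 mm, aluminium block 64 x 48 mm with a port on each side, its round top 38 mm across at 44 mm height; origin at the centre of the underside, on the stem's axis, z up
- stem: upright steel stem of the valve. Origin on its axis at the worktop; z up; x to its wide rib. Collar 31 mm across from 44 to 62 mm height; splines from 62 to 86 mm: core 17 mm across, 4 ribs to 12 mm radius, the wide one (12 mm) at +x, three narrow (6 mm) at 90 degree steps; then a plain pilot 16 mm across to 94 mm, bevelled. Turns only under a strong twist (1.5 N m)
- stem_seat (a point): centre of the top face of the stem's collar, 62 mm above the worktop, axes as the stem's: the hub's underside (the arm's origin) comes to lie here. The arm fits one way only, its bar pointing as the wide rib does, with 1 mm play each side
- cap: white plastic dust cap, 40 g, eight-sided, 34 mm across its flats, 39 mm high, closed top, open below (bore 27 mm, 34 mm deep), put loosely over the stem at the start, standing on the collar with its top 101 mm above the worktop and hiding the splines. Origin: centre of its lower rim, z up; its flats face along x, y and the diagonals
- bottle_big: amber bottle, 62 mm across, 130 mm high; origin centre of its foot
- bottle_small: amber dropper bottle, 45 mm across, 100 mm high; origin centre of its foot
- vial: glass vial with black cap, 25 mm across, 54 mm high, standing close by the valve; origin centre of its foot
- crucible: white crucible, 36 mm across, 30 mm high, standing close by the long arm's nest; origin centre of its foot
- tweezers: fine steel tweezers lying flat, 120 mm long (its own y), 9 mm high; origin under the middle
- loupe_1: black eyepiece loupe standing upright, 38 mm across, 32 mm high; origin centre of its foot
- marker: black marker pen lying flat, 130 mm long (its own y), 12 mm high; origin under its middle
- timer: white digital timer lying flat, 62 x 62 mm, 18 mm high; origin under its middle

How it is judged:
By the outcome, as a careful person would: the job done as asked, in the order asked, and still so for the second after the job is handed in, with the robot touching nothing.
It also fails if it takes over 61 s, if anything falls off the work surface, if the arm or the gripper's body presses on something with over 40 N, if the wrist force passes 120 N, or if a joint passes its speed limit or range.

## Working session

There is one attempt and no reset: what is moved stays moved. The work goes in short steps, Python scripts to look and compute and a tool call to move; the robot and the scene stay as the last step left them, time stands still between calls to the robot, and variables do not carry over. Pictures are saved under pics/ and viewed, about 8 in all and at most 12, crops included, and the job is handed in when it is done.

Besides the shell and the picture viewer there is one more tool, called in YAML: its name, and indented under it one key for each argument. servo_tool: Moves the arm, as the interface text tells. Shifts and turns lie within -1 to 1; 1 stands for 80 mm of shift or pi rad of turn. Its arguments: {"type":"object","properties":{"series":{"type":"array"},"fingers":{"type":"number"},"grip_force":{"type":"number"}},"required":["series"]}

```bash
ls; mkdir -p pics; python3 - <<'E'
from station import *
import cv2,numpy as np
print(get_state())
for n in("side","top"):
    c=read_camera(n); cv2.imwrite(f"pics/{n}0.png",cv2.resize(c["color"],(800,600)))
    print(n,c["intrinsics"],c["extrinsics"],[k for k in c])
    for q in["stem","cap","valve","stem_seat","long_arm","short_arm","long_arm_end","ejector_long_pad","nest_long","nest_short","vial","crucible"]:
        print(q,[(np.round(d["location"],1),round(d["p"],2)) for d in pinpoint(n,q)[:2]])
E
```

```text
pics
{'clock': 0.0, 'qpos': array([ 1.12804034,  0.4683929 , -0.01161764,  1.60365046,  0.00600587,
        1.07137714, -0.05628978]), 'qvel': array([-0.00169462,  0.00021324,  0.00196341, -0.00092354, -0.00016262,
       -0.00056479, -0.00074634]), 'joint_efforts': array([ 2.90450298e-04, -5.32384336e+01,  2.17086682e-02, -2.51297039e+01,
        1.15022482e-02,  7.84300617e-03,  2.62880883e-05]), 'position': array([ 0.25269878, -0.59825363,  0.23031702]), 'tool_rot': array([-0.69286293, -0.14099408,  0.6931995 , -0.13977154]), 'contact_force': array([0.68138173, 0.25139598, 0.46629228]), 'torque': array([0.02134632, 0.00022194, 0.02535644]), 'finger_gap': 0.08495414493872823}
side [[394.7964214    0.         258.5566412 ]
 [  0.         394.7964214  192.49649509]
 [  0.           0.           1.        ]] [[-0.96082187  0.1044764  -0.25672167  0.26689473]
 [-0.27609264 -0.44223278  0.85334813  0.93145324]
 [-0.024376    0.89079451  0.45375209  0.57998479]
 [ 0.          0.          0.          1.        ]] ['color', 'intrinsics', 'extrinsics']
stem [(array([287.7, 220.8]), 0.54), (
[... 847 characters left out ...]
08763e-03 -3.53079902e-02]
 [ 1.38960847e-04  1.42660321e-01  9.89771698e-01  1.15417047e+00]
 [ 0.00000000e+00  0.00000000e+00  0.00000000e+00  1.00000000e+00]] ['color', 'intrinsics', 'extrinsics']
stem []
cap [(array([348.7, 209.4]), 0.63)]
valve [(array([343.9, 219.5]), 0.61), (array([176.9, 202.4]), 0.59)]
stem_seat [(array([162.7, 185.4]), 0.66)]
long_arm [(array([156.4, 218.5]), 0.59)]
short_arm []
long_arm_end [(array([158.3, 183.5]), 0.51), (array([246.5, 152. ]), 0.34)]
ejector_long_pad []
nest_long [(array([156.2, 205.2]), 0.71), (array([203.8, 150.4]), 0.22)]
nest_short [(array([246. , 205.7]), 0.83)]
vial [(array([356.2, 204.1]), 0.44), (array([292. , 235.8]), 0.42)]
crucible []
```

View pics/side0.png

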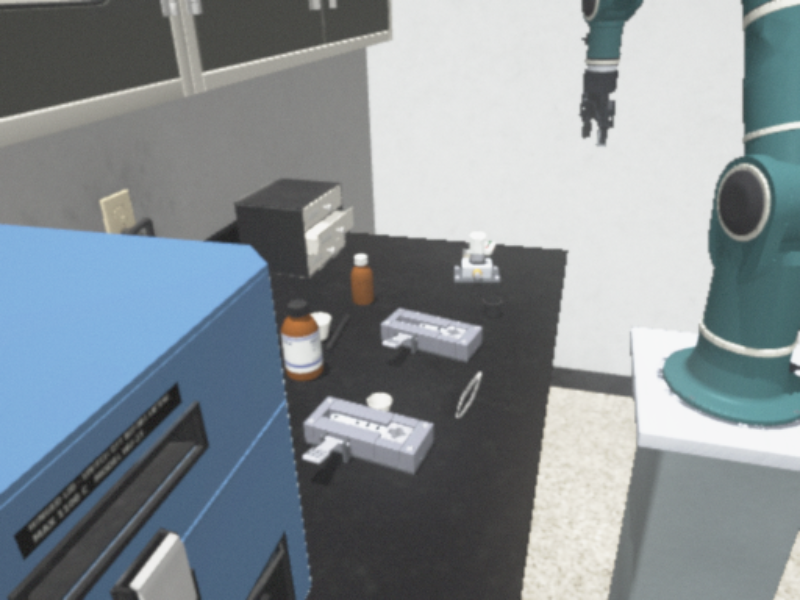

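View pics/top0.png

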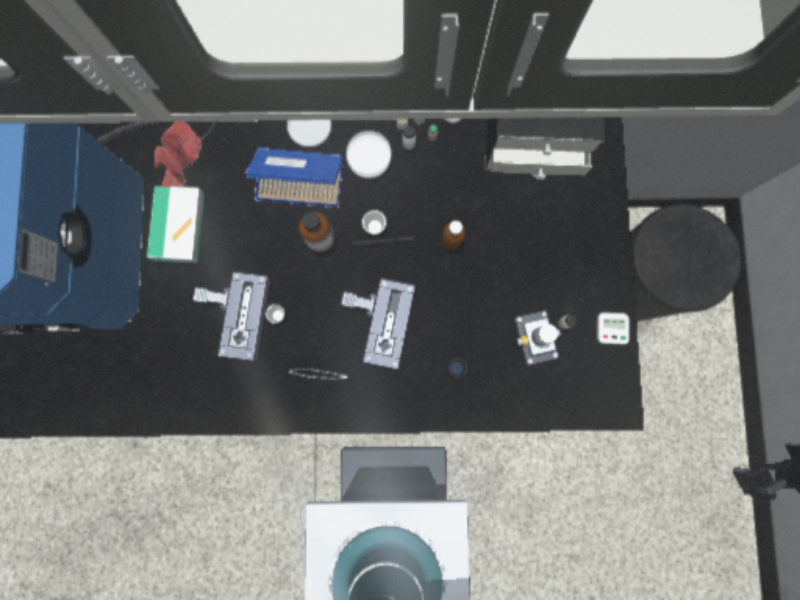

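The long arm sits in the left nest: hub near (239,338) and lever pad near (203,296) in the 800x600 top view, with the crucible at (275,314). The valve with its cap is at (541,335), and the vial is close by at (567,321). Next I'll enlarge these areas.

```bash
cat > h.py <<'E'
from station import *
import cv2,numpy as np
def avg(n,k=6):
    c=[read_camera(n) for _ in range(k)]
    return np.mean([x["color"] for x in c],0),c[0]["intrinsics"],c[0]["extrinsics"]
def proj(P,K,E):
    P=np.atleast_2d(P); q=(P-E[:3,3])@E[:3,:3]; q=q*[1,-1,-1]
    q=q@K.T; return q[:,:2]/q[:,2:]
def ray(uv,K,E):
    d=np.array([(uv[0]-K[0,2])/K[0,0],-(uv[1]-K[1,2])/K[1,1],-1]); return E[:3,3],E[:3,:3]@d
def onplane(uv,z,K,E):
    o,d=ray(uv,K,E); return o+d*(z-o[2])/d[2]
def tri(l):
    A=0;b=0
    for uv,K,E in l:
        o,d=ray(uv,K,E); d=d/np.linalg.norm(d); M=np.eye(3)-np.outer(d,d); A=A+M; b=b+M@o
    p=np.linalg.solve(A,b); return p
E
python3 - <<'E'
from h import *
im={}
for n in("side","top"):
    a,K,E=avg(n); im[n]=a; np.savez(f"{n}.npz",a=a,K=K,E=E)
def crop(n,x,y,w,h,s):
    c=cv2.resize(im[n][y:y+h,x:x+w].astype(np.uint8),None,fx=s,fy=s,interpolation=cv2.INTER_CUBIC)
    for i in range(0,w,10):cv2.line(c,(i*s,0),(i*s,4),(0,255,255),1); cv2.putText(c,str(x+i),(i*s,14),0,.3,(0,255,255)) if i%20==0 else 0
    for i in range(0,h,10):cv2.line(c,(0,i*s),(4,i*s),(0,255,255),1); cv2.putText(c,str(y+i),(6,i*s+4),0,.3,(0,255,255)) if i%20==0 else 0
    return c
A=crop("top",120,168,70,70,5);B=crop("top",315,188,60,70,5)
C=crop("side",190,240,90,60,4);D=crop("side",280,140,50,50,5)
out=np.zeros((600,700,3),np.uint8)
out[:350,:350]=A;out[:350,350:650]=B;out[350:590,:360]=C;out[350:600,400:650]=D
cv2.imwrite("pics/crops.png",out)
E
```

```text
(no output)
```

View pics/crops.png

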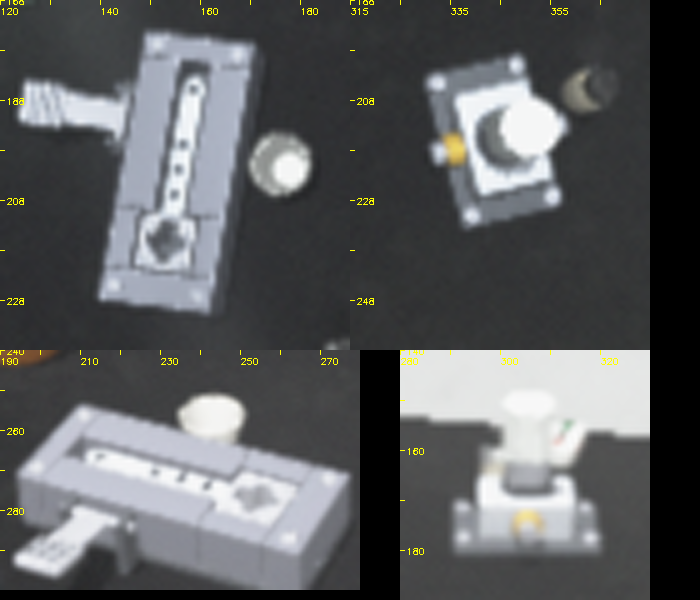

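The crops show the long nest's deck outline, hub and lever pad clearly in both views, with the cap top near (351,213) in top and (306,151) in side. I'll fit the nest and valve models to these edges.

```bash
cat > fit.py <<'E'
from h import *
from scipy.optimize import minimize,least_squares
V={n:np.load(f"{n}.npz") for n in("top","side")}
def rect(cx,cy,yaw,w,h,z):
    c,s=np.cos(yaw),np.sin(yaw)
    L=np.array([[w,h],[w,-h],[-w,-h],[-w,h]])/2
    return np.c_[L@[[c,s],[-s,c]]+[cx,cy],np.full(4,z)]
def lsq(picks,w,h,z,x0,views):
    def f(p): return np.concatenate([(proj(rect(p[0],p[1],p[2],w,h,z),V[v]["K"],V[v]["E"])-picks[v]).ravel() for v in views])
    r=least_squares(f,x0,loss="soft_l1"); return r.x,r.fun
def grad(v):
    g=cv2.GaussianBlur(V[v]["a"].mean(2),(0,0),.7); return np.hypot(cv2.Sobel(g,cv2.CV_64F,1,0),cv2.Sobel(g,cv2.CV_64F,0,1)).astype(np.float32)
G={v:grad(v) for v in V}
def refine(x0,w,h,z,views,edges=(0,1,2,3)):
    t=np.linspace(.03,.97,60)[:,None]
    def f(p):
        s=0;R=rect(p[0],p[1],p[2],w,h,z)
        for v in views:
            for i in edges:
                q=proj(R[i]*(1-t)+R[(i+1)%4]*t,V[v]["K"],V[v]["E"]).astype(np.float32)
                s-=cv2.remap(G[v],q[:,:1],q[:,1:],cv2.INTER_LINEAR).mean()
        return s
    return minimize(f,x0,method="Nelder-Mead",options=dict(initial_simplex=np.array(x0)+np.array([[0,0,0],[.003,0,0],[0,.003,0],[0,0,.03]]),xatol=1e-5)).x
E
python3 - <<'E'
from fit import *
# order: (+x,+y),(+x,-y),(-x,-y),(-x,+y)
pk={"top":np.array([[149.4,174.4],[170.8,176.6],[161.8,230.3],[139.6,227.6]]),"side":np.array([[194.2,270.5],[210,253.7],[277.5,271.2],[266,289]])}
for vs in(["top"],["side"],["top","side"]):
    x,r=lsq(pk,.17,.07,.036,[.6,.25,-.1],vs); print(vs,np.round(x,4),np.round(r,1))
    print(" ref",np.round(refine(x,.17,.07,.036,vs),4))
T=V["top"];S=V["side"]
def P(n,uv):return uv,V[n]["K"],V[n]["E"]
print("corners z",[np.round(tri([P("top",a),P("side",b)]),4) for a,b in zip(pk["top"],pk["side"])])
# cap top
g=T["a"].min(2); m=(g>225).astype(np.uint8); 
sub=np.zeros_like(m);sub[200:225,340:362]=m[200:225,340:362]; print(cv2.connectedComponentsWithStats(sub)[2:])
print("cap tri",tri([P("top",(351,213.4)),P("side",(305.8,151))]),onplane((351,213.4),.101,T["K"],T["E"]))
print("crucible",onplane((176,200.5),.03,T["K"],T["E"]),"vial",onplane((364,205.3),.054,T["K"],T["E"]))
print("pad",tri([P("top",(127,189)),P("side",(201,290-12/4+0))]),onplane((127,189),.042,T["K"],T["E"]),onplane((200.,287),.042,S["K"],S["E"]))
pv={"top":np.array([[330.6,203.8],[348.6,199],[357,228.5],[338.4,233.2]])}
for z in(.0,.006,.01):
    x,r=lsq(pv,.1,.066,z,[.55,-.25,.2],["top"]);print("valve base",z,x,np.round(r,1))
hub=(153.2,215.8);print("hub",onplane(hub,.034,T["K"],T["E"]))
E
```

```text
['top'] [ 0.5197  0.2816 -0.1419] [-0.3 -0.4  0.2  0.3  0.1  0.2  0.  -0.1]
 ref [ 0.5206  0.2831 -0.1398]
['side'] [ 0.5191  0.2816 -0.1252] [ 0.   0.3 -0.1 -0.4  0.4 -1.3 -0.3  1. ]
 ref [ 0.5207  0.2829 -0.1438]
['top', 'side'] [ 0.5193  0.2817 -0.1341] [-0.6 -0.2 -0.1  0.3  0.3  0.2  0.2  0.2 -0.   0.1  0.1 -0.6  0.3 -1.
 -0.7  1.2]
 ref [ 0.5206  0.283  -0.1432]
corners z [array([0.6083, 0.3037, 0.0351]), array([0.5996, 0.2358, 0.0344]), array([0.4309, 0.2599, 0.0343]), array([0.4393, 0.3272, 0.0389])]
(array([[     0,      0,    512,    384, 196435],
       [   340,    205,     17,     14,    137],
       [   340,    219,     15,      6,     36]], dtype=int32), array([[255.41834704, 191.48049991],
       [348.79562044, 211.35766423],
       [346.        , 222.33333333]]))
cap tri [ 0.47086381 -0.31179786  0.09615532] [ 0.47084707 -0.31047793  0.101     ]
crucible [0.5242412  0.21887602 0.03      ] vial [ 0.49955487 -0.36387119  0.054     ]
pad [0.56119062 0.36741261 0.05086677] [0.56064334 0.36992201 0.042     ] [0.5703856  0.35845745 0.042     ]
valve base 0.0 [ 0.47177943 -0.31273465  0.23367416] [-1.1 -0.3  0.6 -0.4  0.9  0.2 -0.4  0.5]
valve base 0.006 [ 0.47128179 -0.31127635  0.23478227] [-1.2 -0.4  0.6 -0.5  1.   0.2 -0.4  0.6]
valve base 0.01 [ 0.47094991 -0.31030418  0.23561526] [-1.3 -0.4  0.6 -0.6  1.   0.3 -0.5  0.7]
hub [0.47651042 0.28792742 0.034     ]
```

```bash
cat >> h.py <<'E'
from scipy.spatial.transform import Rotation as R
def toolR(yaw): # tool pointing down, jaw axis (tool y) at world angle yaw
    x=np.array([0,0,-1.]);y=np.array([np.cos(yaw),np.sin(yaw),0]);return R.from_matrix(np.c_[x,y,np.cross(x,y)])
def go(xyz,yawdeg,s=None):
    s=s or get_state(); Rc=R.from_quat(s["tool_rot"]); Y=np.degrees(np.arctan2(*Rc.as_matrix()[[1,0],1]))
    d=Rc.inv().apply(np.array(xyz)-s["position"])/.08
    w=(Rc.inv()*toolR(np.radians(yawdeg))).as_rotvec()/np.pi
    print("t%.2f"%s["clock"],"pos",np.round(s["position"],4),"yaw %.2f"%Y,"F",np.round(s["contact_force"],1),"T",np.round(s["torque"],2),"gap %.4f"%s["finger_gap"],"q7 %.2f"%s["qpos"][6],"\n SHIFT",np.round(d,3),"TURN",np.round(w,4))
E
python3 - <<'E'
from h import *
s=get_state();Rm=R.from_quat(s["tool_rot"]).as_matrix();print(np.round(Rm,3))
go([.471,-.311,.22],0);go([.471,-.311,.22],-90)
E
cat > /dev/null; python3 - <<'E'
from fit import *
# cap top disc: fit in both views by gradient of circle r=17..18.4
t=np.linspace(0,2*np.pi,72)[:,None]
def f(p,vs,z,r):
    s=0
    for v in vs:
        q=proj(np.c_[p[0]+r*np.cos(t),p[1]+r*np.sin(t),0*t+z],V[v]["K"],V[v]["E"]).astype(np.float32)
        s-=cv2.remap(G[v],q[:,:1],q[:,1:],cv2.INTER_LINEAR).mean()
    return s
for vs in(["top"],["side"],["top","side"]):
    r=minimize(f,[.471,-.311],args=(vs,.101,.0175),method="Nelder-Mead",options=dict(initial_simplex=[[.471,-.311],[.475,-.311],[.471,-.307]]));print(vs,r.x,r.fun)
for z in(.004,.008,.012):print("valve",z,refine([.471,-.311,.235],.1,.066,z,["top"]),refine([.471,-.311,.235],.064,.048,.04,["top"],(0,2,3)))
E
```

```text
[[-0.     0.389 -0.921]
 [-0.    -0.921 -0.389]
 [-1.     0.     0.   ]]
t1.90 pos [ 0.253  -0.5988  0.2313] yaw -67.10 F [ 0.2 -0.2 -0.3] T [ 0.01 -0.02 -0.03] gap 0.0852 q7 -0.06 
 SHIFT [ 0.141 -2.253 -3.91 ] TURN [-0.3728  0.     -0.    ]
t1.90 pos [ 0.253  -0.5988  0.2313] yaw -67.10 F [ 0.2 -0.2 -0.3] T [ 0.01 -0.02 -0.03] gap 0.0852 q7 -0.06 
 SHIFT [ 0.141 -2.253 -3.91 ] TURN [ 0.1272  0.     -0.    ]
['top'] [ 0.47234843 -0.31034963] -344.5735168457031
['side'] [ 0.47154526 -0.30628279] -44.698055267333984
['top', 'side'] [ 0.47227468 -0.3100691 ] -388.28741455078125
valve 0.004 [ 0.47283144 -0.31026086  0.21910388] [ 0.4721492  -0.30860186  0.21292271]
valve 0.008 [ 0.47256135 -0.30926181  0.21758274] [ 0.4721492  -0.30860186  0.21292271]
valve 0.012 [ 0.47203613 -0.3083415   0.21459929] [ 0.4721492  -0.30860186  0.21292271]
```

servo_tool:
  series: [0,-0.6,-1,-0.192,0,0,0,-0.6,-1,-0.192,0,0,0,-0.6,-1,-0.192,0,0,0,-0.6,-1,-0.192,0,0]
  fingers: 70

```text
clock: 2.4
position: [0.3084, -0.5231, 0.2315]
tool_rot: [0.619, 0.341, -0.619, 0.341]
contact_force: [-0.3, -0.7, -0.2]
finger_gap: 0.0699
```

```bash
python3 -c "
from h import *
go([.4722,-.3098,.2],-32.5)"
```

```text
t2.40 pos [ 0.3084 -0.5231  0.2315] yaw -32.34 F [-0.3 -0.7 -0.2] T [-0.05  0.03 -0.01] gap 0.0699 q7 0.36 
 SHIFT [ 0.394  0.304 -3.348] TURN [ 0.0009  0.     -0.0001]
```

servo_tool:
  series: [0.1,0.08,-0.98,0,0,0,0.1,0.08,-0.98,0,0,0]

```text
clock: 2.65
position: [0.3586, -0.4566, 0.2234]
tool_rot: [0.619, 0.343, -0.618, 0.342]
contact_force: [0.9, 0.0, 0.1]
finger_gap: 0.07
```

servo_tool:
  series: [0.1,0.08,-0.98,0,0,0,0.1,0.08,-0.98,0,0,0]

```text
clock: 2.9
position: [0.4079, -0.3901, 0.2155]
tool_rot: [0.619, 0.345, -0.617, 0.344]
contact_force: [-0.2, 0.3, -0.7]
finger_gap: 0.0701
```

servo_tool:
  series: [0.1,0.08,-0.98,0,0,0,0.1,0.08,-0.98,0,0,0]

```text
clock: 3.15
position: [0.4569, -0.3232, 0.2078]
tool_rot: [0.619, 0.346, -0.615, 0.345]
contact_force: [-0.1, -1.0, 0.0]
finger_gap: 0.07
```

```bash
python3 -c "
from h import *
go([.4722,-.3098,.12],-32.5)"
```

```text
t3.15 pos [ 0.4569 -0.3232  0.2078] yaw -31.47 F [-0.1 -1.   0. ] T [-0.03  0.01  0.  ] gap 0.0700 q7 -0.09 
 SHIFT [ 1.098  0.075 -0.237] TURN [ 0.0057 -0.0017 -0.0001]
```

servo_tool:
  series: [0.99,0.075,-0.237,0.0057,-0.0017,0,0.99,0.075,-0.237,0.0057,-0.0017,0,0.99,0.075,-0.237,0.0057,-0.0017,0]

```text
clock: 3.52
position: [0.4714, -0.3097, 0.1276]
tool_rot: [-0.619, -0.341, 0.62, -0.34]
contact_force: [-0.4, -0.3, -0.1]
finger_gap: 0.07
```

```bash
python3 - <<'E'
from h import *
go([.4722,-.3098,.078],-32.5)
c=read_camera("side")["color"];d=read_camera("top")["color"]
o=np.zeros((500,800,3),np.uint8)
o[:,:400]=cv2.resize(c[110:190,273:337],(400,500));o[:,400:]=cv2.resize(d[165:245,315:379],(400,500))
cv2.imwrite("pics/cap1.png",o)
E
```

```text
t3.52 pos [ 0.4714 -0.3097  0.1276] yaw -32.47 F [-0.4 -0.3 -0.1] T [-0.04  0.03 -0.01] gap 0.0700 q7 -0.18 
 SHIFT [ 0.621  0.011 -0.004] TURN [0.0002 0.0001 0.0009]
```

View pics/cap1.png

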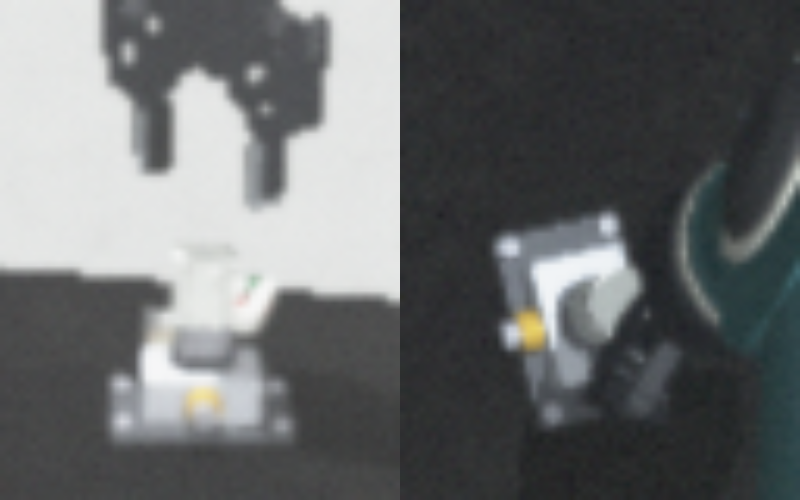

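In the side view the open fingers, at crop columns 152 and 265, straddle the cap at about 205. I'll go down, grip and lift.

servo_tool:
  series: [0.3,0.011,0,0,0,0,0.61,0.011,0,0,0,0,0.61,0.011,0,0,0,0]

```text
clock: 4.0
position: [0.4725, -0.3128, 0.0814]
tool_rot: [-0.62, -0.339, 0.621, -0.34]
contact_force: [-0.1, -0.2, 0.4]
finger_gap: 0.0701
```

servo_tool:
  series: [0,0,0,0,0,0,0,0,0,0,0,0,0,0,0,0,0,0,0,0,0,0,0,0,0,0,0,0,0,0]
  fingers: 20
  grip_force: 30

```text
clock: 4.62
position: [0.472, -0.313, 0.083]
tool_rot: [-0.62, -0.339, 0.621, -0.34]
contact_force: [-4.2, 2.1, 6.6]
finger_gap: 0.0337
```

servo_tool:
  series: [-0.3,0,0,0,0,0,-0.65,0,0,0,0,0,-0.98,0,0,0,0,0,-0.98,0,0,0,0,0]

```text
clock: 5.12
position: [0.4736, -0.3138, 0.1642]
tool_rot: [0.621, 0.337, -0.62, 0.342]
contact_force: [-0.9, -1.2, -0.2]
finger_gap: 0.033
```

```bash
python3 - <<'E'
from h import *
go([.53,-.18,.15],-32.5)
E
```

```text
t5.12 pos [ 0.4736 -0.3138  0.1642] yaw -32.67 F [-0.9 -1.2 -0.2] T [ 0.01 -0.02 -0.02] gap 0.0330 q7 -0.16 
 SHIFT [ 0.172 -0.311 -1.789] TURN [-0.0009  0.0007 -0.0022]
```

servo_tool:
  series: [0.08,-0.15,-0.9,0,0,-0.002,0.08,-0.15,-0.9,0,0,-0.002]

```text
clock: 5.38
position: [0.5038, -0.2419, 0.157]
tool_rot: [-0.619, -0.341, 0.619, -0.341]
contact_force: [-0.8, 0.0, -0.6]
finger_gap: 0.0333
```

servo_tool:
  series: [0.1,-0.15,-0.9,0,0,0,0.1,-0.15,-0.9,0,0,0,0.1,-0.15,-0.9,0,0,0]

```text
clock: 5.75
position: [0.532, -0.1737, 0.1484]
tool_rot: [-0.619, -0.342, 0.619, -0.341]
contact_force: [-0.4, -1.0, -0.0]
finger_gap: 0.0332
```

```bash
python3 - <<'E'
from h import *
go([.53,-.18,.03],-32.5)
im={}
for n in("side","top"):
    a,K,E=avg(n,4); im[n]=a; np.savez(f"{n}.npz",a=a,K=K,E=E)
def crop(n,x,y,w,h,s):
    c=cv2.resize(im[n][y:y+h,x:x+w].astype(np.uint8),None,fx=s,fy=s,interpolation=cv2.INTER_CUBIC)
    for i in range(0,w,10):cv2.line(c,(i*s,0),(i*s,4),(0,255,255),1); cv2.putText(c,str(x+i),(i*s,14),0,.3,(0,255,255))
    for i in range(0,h,10):cv2.line(c,(0,i*s),(4,i*s),(0,255,255),1); cv2.putText(c,str(y+i),(6,i*s+4),0,.3,(0,255,255))
    return c
cv2.imwrite("pics/stem.png",np.hstack([crop("top",328,194,40,50,10),crop("side",282,140,40,50,10)]))
for q in("stem","stem_seat"):print([(n,[(np.round(d["location"],1),round(d["p"],2)) for d in pinpoint(n,q)[:2]]) for n in("top","side")])
E
```

```text
t5.75 pos [ 0.532  -0.1737  0.1484] yaw -32.15 F [-0.4 -1.  -0. ] T [-0.03 -0.01 -0.03] gap 0.0332 q7 -0.45 
 SHIFT [1.48  0.024 0.08 ] TURN [0.0019 0.0001 0.0006]
[('top', []), ('side', [(array([303.4, 176.2]), 0.54)])]
[('top', [(array([156. , 216.7]), 0.57)]), ('side', [(array([301.8, 159.2]), 0.66)])]
```

View pics/stem.png

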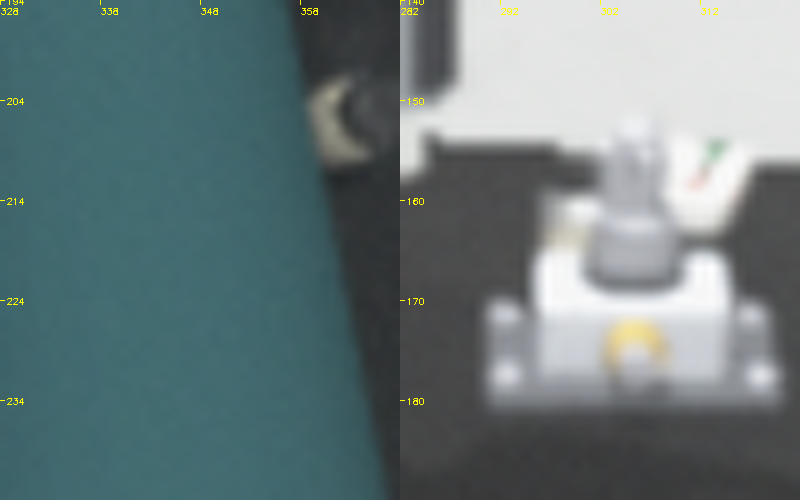

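The side view shows the stem bare at about (304,155) with the vial still standing; the arm hides the valve in the top view. Next I'll set the cap down.

servo_tool:
  series: [0.4,0.02,0.04,0.002,0,0,0.9,0.02,0.08,0.002,0,0,0.9,0.02,0.08,0.002,0,0]

```text
clock: 6.72
position: [0.5275, -0.1806, 0.0746]
tool_rot: [-0.619, -0.341, 0.622, -0.337]
contact_force: [0.1, 0.2, -0.3]
finger_gap: 0.0332
```

servo_tool:
  series: [0.35,0,0,0,0,0,0.5,0,0,0,0,0,0.55,0,0,0,0,0,0.58,0,0,0,0,0]

```text
clock: 7.22
position: [0.528, -0.1807, 0.0291]
tool_rot: [-0.619, -0.34, 0.622, -0.338]
contact_force: [-0.4, -0.3, -0.3]
finger_gap: 0.0333
```

```bash
python3 - <<'E'
from h import *
go([.53,-.18,.021],-32.5)
E
```

```text
t7.22 pos [ 0.528  -0.1807  0.0291] yaw -32.69 F [-0.4 -0.3 -0.3] T [-0.03 -0.02  0.02] gap 0.0333 q7 -0.50 
 SHIFT [ 0.101  0.017 -0.02 ] TURN [-0.0011  0.0004  0.0016]
```

servo_tool:
  series: [0.05,0,0,0,0.0004,0.0016,0.09,0,0,0,0.0004,0.0016,0.11,0,0,0,0.0004,0.0016]

```text
clock: 7.6
position: [0.5282, -0.1806, 0.0212]
tool_rot: [-0.62, -0.339, 0.621, -0.339]
contact_force: [-5.0, 0.6, 17.2]
finger_gap: 0.0333
```

```bash
python3 - <<'E'
from h import *
go([.53,-.18,.018],-32.5)
E
```

```text
t7.60 pos [ 0.5282 -0.1806  0.0212] yaw -32.70 F [-5.   0.6 17.2] T [ 0.31  1.   -0.03] gap 0.0333 q7 -0.51 
 SHIFT [ 0.04   0.015 -0.019] TURN [-0.0011  0.     -0.    ]
```

servo_tool:
  series: [-0.01,0,0,0,0,0,-0.01,0,0,0,0,0,-0.01,0,0,0,0,0,-0.01,0,0,0,0,0]
  fingers: 75

```text
clock: 8.1
position: [0.5281, -0.1806, 0.0219]
tool_rot: [-0.62, -0.339, 0.621, -0.339]
contact_force: [0.2, 0.9, -0.2]
finger_gap: 0.0747
```

servo_tool:
  series: [-0.3,0,0,0,0,0,-0.98,0,0,0,0,0,-0.98,0,0,0,0,0,-0.98,0,0,0,0,0]

```text
clock: 8.6
position: [0.5278, -0.1807, 0.1001]
tool_rot: [-0.62, -0.339, 0.621, -0.339]
contact_force: [-0.5, 0.3, -0.7]
finger_gap: 0.0749
```

servo_tool:
  series: [-0.98,0,0,0,0,0,-0.98,0,0,0,0,0]
  fingers: 0

```text
clock: 8.85
position: [0.529, -0.1809, 0.1804]
tool_rot: [0.621, 0.338, -0.62, 0.34]
contact_force: [0.8, -0.7, -0.2]
finger_gap: 0.0394
```

```bash
python3 - <<'E'
from h import *
go([.5635,.3675,.19],-8.1)
E
```

```text
t8.85 pos [ 0.529  -0.1809  0.1804] yaw -32.70 F [ 0.8 -0.7 -0.2] T [ 0.   -0.09 -0.05] gap 0.0394 q7 -0.43 
 SHIFT [-0.127 -3.34  -6.001] TURN [-0.1367  0.     -0.0009]
```

servo_tool:
  series: [-0.1,-0.5,-0.98,-0.1367,0,0,-0.1,-0.5,-0.98,-0.1367,0,0,-0.1,-0.5,-0.98,-0.1367,0,0]

```text
clock: 9.22
position: [0.5373, -0.09, 0.1871]
tool_rot: [0.533, 0.466, -0.532, 0.466]
contact_force: [-0.1, -0.3, -0.5]
finger_gap: -0.0
```

servo_tool:
  series: [0,-0.08,-0.96,0,0,0,0,-0.08,-0.96,0,0,0]

```text
clock: 9.48
position: [0.5401, -0.0089, 0.1858]
tool_rot: [0.531, 0.468, -0.531, 0.466]
contact_force: [0.2, -1.1, -0.0]
finger_gap: 0.0002
```

servo_tool:
  series: [0,-0.08,-0.96,0,0,0,0,-0.08,-0.96,0,0,0]

```text
clock: 9.72
position: [0.5426, 0.0721, 0.185]
tool_rot: [0.53, 0.47, -0.53, 0.466]
contact_force: [0.1, -1.5, -0.7]
finger_gap: 0.0
```

servo_tool:
  series: [0,-0.08,-0.96,0,0,0,0,-0.08,-0.96,0,0,0]

```text
clock: 9.98
position: [0.5446, 0.1527, 0.1845]
tool_rot: [-0.529, -0.472, 0.529, -0.467]
contact_force: [0.3, 0.2, -0.4]
finger_gap: -0.0002
```

servo_tool:
  series: [0,-0.08,-0.96,0,0,0,0,-0.08,-0.96,0,0,0]

```text
clock: 10.22
position: [0.5464, 0.233, 0.1842]
tool_rot: [-0.528, -0.474, 0.528, -0.467]
contact_force: [-0.5, -0.6, 0.2]
finger_gap: 0.0003
```

servo_tool:
  series: [0,-0.08,-0.96,0,0,0,0,-0.08,-0.96,0,0,0]

```text
clock: 10.48
position: [0.5477, 0.3131, 0.184]
tool_rot: [-0.527, -0.476, 0.527, -0.467]
contact_force: [-0.6, -0.0, 0.0]
finger_gap: 0.0001
```

```bash
python3 - <<'E'
from h import *
go([.5635,.3675,.1],-8.1)
im={}
for n in("top",):
    a,K,E=avg(n,8); im[n]=a; np.savez(f"{n}1.npz",a=a,K=K,E=E)
def crop(n,x,y,w,h,s):
    c=cv2.resize(im[n][y:y+h,x:x+w].astype(np.uint8),None,fx=s,fy=s,interpolation=cv2.INTER_CUBIC)
    for i in range(0,w,10):cv2.line(c,(i*s,0),(i*s,4),(0,255,255),1); cv2.putText(c,str(x+i),(i*s,14),0,.3,(0,255,255))
    for i in range(0,h,10):cv2.line(c,(0,i*s),(4,i*s),(0,255,255),1); cv2.putText(c,str(y+i),(6,i*s+4),0,.3,(0,255,255))
    return c
cv2.imwrite("pics/stem2.png",np.hstack([crop("top",325,196,40,40,14),cv2.resize(crop("top",290,180,40,50,5),(200,560))]))
for q in("stem","stem_seat","cap"):print(q,[(np.round(d["location"],1),round(d["p"],2)) for d in pinpoint("top",q)[:2]])
E
```

```text
t10.47 pos [0.5477 0.3131 0.184 ] yaw -6.35 F [-0.6 -0.   0. ] T [-0.01  0.01  0.01] gap 0.0001 q7 -0.91 
 SHIFT [ 1.054  0.13  -0.691] TURN [ 0.0097 -0.0022  0.0029]
stem [(array([293.6, 238.4]), 0.68), (array([344.4, 218.1]), 0.57)]
stem_seat [(array([347.1, 215. ]), 0.41)]
cap [(array([300.3, 198.4]), 0.68)]
```

View pics/stem2.png

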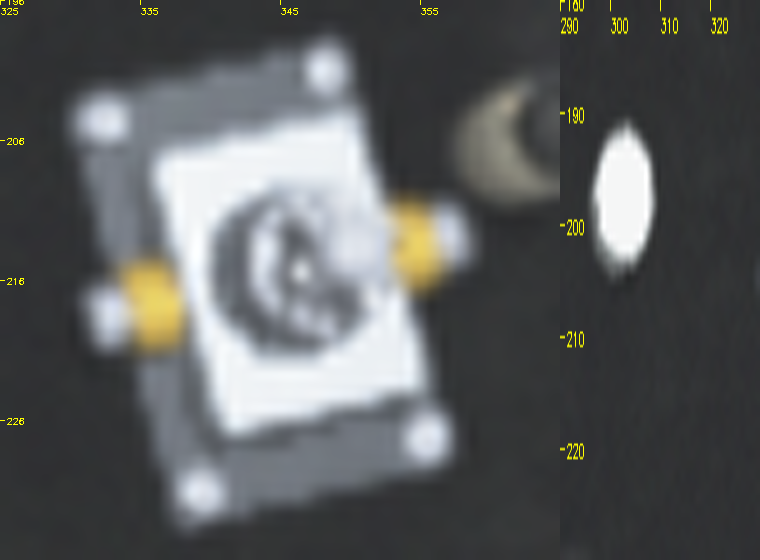

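The stem, valve and vial are clear in the top view (pilot tip about (351,213)), and the cap stands at (300,198). Next comes the lever.

servo_tool:
  series: [0.5,0.13,-0.69,0.0097,-0.0022,0.0029,0.98,0.13,-0.69,0.0097,-0.0022,0.0029,0.98,0.13,-0.69,0.0097,-0.0022,0.0029,0.98,0.13,-0.69,0.0097,-0.0022,0.0029]

```text
clock: 11.52
position: [0.5662, 0.3628, 0.108]
tool_rot: [0.536, 0.461, -0.535, 0.463]
contact_force: [-0.2, -0.6, 1.4]
finger_gap: 0.0001
```

```bash
python3 - <<'E'
from h import *
go([.5635,.3675,.05],-8.1)
a,K,E=avg("side",2);b,K2,E2=avg("top",2)
p=get_state()["position"]
print(proj(p,K,E),proj([.563,.367,.042],K,E),proj(p,K2,E2))
o=np.zeros((500,800,3),np.uint8)
o[:,:400]=cv2.resize(a[240:300,180:228].astype(np.uint8),(400,500),interpolation=cv2.INTER_CUBIC);o[:,400:]=cv2.resize(b[165:225,115:163].astype(np.uint8),(400,500),interpolation=cv2.INTER_CUBIC)
cv2.imwrite("pics/lev.png",o)
E
```

```text
t11.53 pos [0.5662 0.3628 0.108 ] yaw -8.44 F [-0.2 -0.6  1.4] T [0.03 0.01 0.  ] gap 0.0001 q7 -1.04 
 SHIFT [ 0.725 -0.045 -0.053] TURN [-0.0019  0.0002 -0.001 ]
[[197.7454281  262.25181978]] [[201.66192896 290.32274112]] [[121.29668361 183.36116027]]
```

View pics/lev.png

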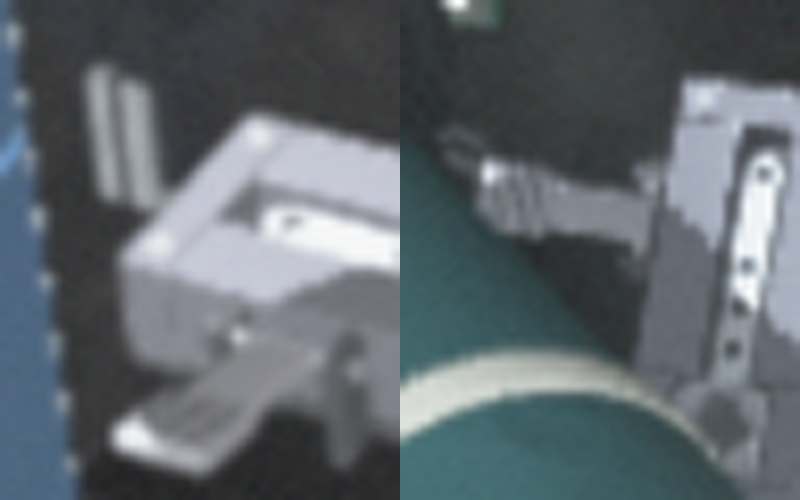

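The closed fingertips are above and just behind the ridged pad, whose centre is at about crop (190,410) in the side view, close to the prediction. Press it down.

servo_tool:
  series: [0.35,-0.045,-0.053,-0.002,0,-0.001,0.7,-0.045,-0.053,-0.002,0,-0.001,0.72,-0.045,-0.053,-0.002,0,-0.001]

```text
clock: 12.1
position: [0.5631, 0.3666, 0.0501]
tool_rot: [-0.534, -0.463, 0.535, -0.464]
contact_force: [0.1, 0.2, 0.3]
finger_gap: 0.0002
```

servo_tool:
  series: [0.08,0,0,0,0,0,0.16,0,0,0,0,0,0.24,0,0,0,0,0,0.3,0,0,0,0,0]

```text
clock: 12.6
position: [0.5645, 0.3693, 0.0287]
tool_rot: [0.536, 0.464, -0.532, 0.463]
contact_force: [-0.0, 1.8, 8.2]
finger_gap: 0.0002
```

```bash
python3 - <<'E'
from h import *
go([.5635,.3655,.022],-8.1)
E
```

```text
t12.60 pos [0.5645 0.3693 0.0287] yaw -8.08 F [-0.   1.8  8.2] T [ 0.42  0.17 -0.05] gap 0.0002 q7 -1.07 
 SHIFT [ 0.084 -0.006  0.049] TURN [ 0.0001 -0.0012 -0.0009]
```

Lever moving at 8 N; continue to the stop.

servo_tool:
  series: [0.06,0,0.01,0,0,0,0.1,0,0.02,0,0,0,0.13,0,0.02,0,0,0]

```text
clock: 12.98
position: [0.5648, 0.3691, 0.0216]
tool_rot: [0.536, 0.464, -0.532, 0.464]
contact_force: [-6.2, -4.3, 24.1]
finger_gap: 0.0001
```

```bash
python3 - <<'E'
from h import *
go([.5635,.3655,.018],-8.1)
E
```

```text
t12.97 pos [0.5648 0.3691 0.0216] yaw -8.07 F [-6.2 -4.3 24.1] T [-1.    1.52 -0.03] gap 0.0001 q7 -1.08 
 SHIFT [ 0.045 -0.01   0.047] TURN [ 0.0002 -0.0017 -0.0014]
```

servo_tool:
  series: [-0.3,0,0,0,0,0,-0.98,0,0,0,0,0,-0.98,0,0,0,0,0,-0.98,0,0,0,0,0]
  fingers: 60

```text
clock: 13.48
position: [0.5646, 0.3685, 0.1006]
tool_rot: [0.537, 0.463, -0.531, 0.464]
contact_force: [-0.4, -0.2, -0.5]
finger_gap: 0.0603
```

```bash
cat > stem.py <<'E'
from h import *
from scipy.ndimage import gaussian_filter
import sys
# surface samples of the stem, local frame (x to wide rib): pts, normals, material
def cyl(r,z0,z1,m,n=240,k=60):
    a,z=np.meshgrid(np.linspace(0,2*np.pi,n),np.linspace(z0,z1,k));a=a.ravel();z=z.ravel()
    return np.c_[r*np.cos(a),r*np.sin(a),z],np.c_[np.cos(a),np.sin(a),0*a],np.full(a.size,m)
def poly(f,z,m,r=.02,h=.0003):
    g=np.arange(-r,r,h);x,y=np.meshgrid(g,g);x=x.ravel();y=y.ravel();k=f(x,y);x=x[k];y=y[k]
    return np.c_[x,y,0*x+z],np.tile([0,0,1.],(x.size,1)),np.full(x.size,m)
ribs=[(0,.006),(np.pi/2,.003),(np.pi,.003),(-np.pi/2,.003)]
def inrib(x,y):
    k=x*x+y*y<.0085**2
    for a,w in ribs:
        u=x*np.cos(a)+y*np.sin(a);v=-x*np.sin(a)+y*np.cos(a);k|=(u>0)&(abs(v)<w)&(x*x+y*y<.012**2)
    return k
S=[poly(lambda x,y:x*x+y*y<.019**2,.044,0),cyl(.0155,.044,.062,1),poly(lambda x,y:x*x+y*y<.0155**2,.062,2),cyl(.0085,.062,.086,1),cyl(.008,.086,.094,1,k=30),poly(lambda x,y:x*x+y*y<.008**2,.094,3),poly(inrib,.086,3)]
for a,w in ribs:
    z=np.linspace(.062,.086,80)
    for sgn in(-1,1):
        u,zz=np.meshgrid(np.linspace(.007,np.sqrt(.012**2-w*w),25),z);u=u.ravel();zz=zz.ravel();v=0*u+sgn*w
        P=np.c_[u*np.cos(a)-v*np.sin(a),u*np.sin(a)+v*np.cos(a),zz];S.append((P,np.tile([-sgn*np.sin(a),sgn*np.cos(a),0],(u.size,1)),np.full(u.size,1)))
    b=np.arcsin(w/.012);t,zz=np.meshgrid(a+np.linspace(-b,b,60),z);t=t.ravel();zz=zz.ravel()
    S.append((.012*np.c_[np.cos(t),np.sin(t),zz/.012],np.c_[np.cos(t),np.sin(t),0*t],np.full(t.size,1)))
P0,N0,M0=[np.concatenate(s) for s in zip(*S)]
ss=8
def render(phi,xy,K,E,box):
    c,s=np.cos(phi),np.sin(phi);Q=np.array([[c,-s,0],[s,c,0],[0,0,1]])
    P=P0@Q.T+[*xy,0];N=N0@Q.T
    uv=proj(P,K,E);dep=-((P-E[:3,3])@E[:3,2]);x0,y0,w,h=box
    i=((uv-[x0-.5,y0-.5])*ss).astype(int);ok=(i[:,0]>=0)&(i[:,0]<w*ss)&(i[:,1]>=0)&(i[:,1]<h*ss)&(((E[:3,3]-P)*N).sum(1)>0)
    i=i[ok];o=np.argsort(-dep[ok]);i=i[o];n=N[ok][o];m=M0[ok][o]
    F=np.c_[m==0,m==1,(m==1)*n[:,0],(m==1)*n[:,1],(m==1)*(n[:,0]**2-n[:,1]**2),(m==1)*n[:,0]*n[:,1],m==2,m==3].astype(np.float32)
    B=np.zeros((h*ss,w*ss,9),np.float32);B[i[:,1],i[:,0],:8]=F;B[i[:,1],i[:,0],8]=1
    B=cv2.dilate(B[:,:,8],np.ones((1,1)))[:,:,None]*B
    B=np.dstack([cv2.resize(cv2.GaussianBlur(B[:,:,k],(0,0),ss*.6),(w,h),interpolation=cv2.INTER_AREA) for k in range(9)])
    return B
def score(phi,xy,img,K,E,box):
    B=render(phi,xy,K,E,box).reshape(-1,9);x0,y0,w,h=box;y=img[y0:y0+h,x0:x0+w].mean(2).ravel()
    k=B[:,8]>.97;A=B[k,:8];lam=1e-2
    c=np.linalg.lstsq(np.r_[A,lam*np.eye(8)],np.r_[y[k],np.zeros(8)],rcond=None)[0];r=y[k]-A@c
    return r.std()/y[k].std(),k.sum()
E
python3 - <<'E'
from stem import *
go([.476,.2894,.12],81.9)
D={}
for n,f,box in(("top","top1.npz",(335,200,25,28)),("side","side.npz",(292,145,24,28))):
    d=np.load(f);a,K,E=d["a"],d["K"],d["E"];b=[]
    for deg in range(0,360,10):
        best=min((score(np.radians(deg),(.4722+dx,-.3098+dy),a,K,E,box)[0],dx,dy) for dx in(-.003,-.001,.001) for dy in(-.002,0,.002)) ;b.append(best)
    s=np.array([x[0] for x in b]);D[n]=s
    o=np.argsort(s)[:8];print(n,[(int(10*i),round(s[i],3),b[i][1:]) for i in o])
t=D["top"]**2/ (D["top"]**2).min()+D["side"]**2/(D["side"]**2).min();print([(int(10*i),round(t[i],2)) for i in np.argsort(t)[:8]])
print([(int(10*i),round(t[i],2)) for i in range(0,36,3)])
E
```

```text
t13.47 pos [0.5646 0.3685 0.1006] yaw -8.09 F [-0.4 -0.2 -0.5] T [-0.01  0.04  0.  ] gap 0.0603 q7 -1.04 
 SHIFT [-0.254 -0.957  1.134] TURN [-0.4999 -0.     -0.0027]
top [(220, np.float64(0.413), (-0.001, 0)), (30, np.float64(0.419), (-0.001, 0)), (300, np.float64(0.421), (-0.001, 0)), (20, np.float64(0.439), (-0.001, 0)), (210, np.float64(0.447), (-0.001, 0)), (310, np.float64(0.458), (-0.001, 0)), (130, np.float64(0.478), (-0.001, 0)), (120, np.float64(0.498), (-0.001, 0))]
side [(320, np.float64(0.361), (0.001, 0)), (140, np.float64(0.367), (0.001, 0)), (230, np.float64(0.372), (0.001, 0)), (220, np.float64(0.387), (0.001, 0)), (150, np.float64(0.393), (0.001, 0)), (240, np.float64(0.399), (0.001, 0)), (310, np.float64(0.405), (0.001, 0)), (330, np.float64(0.412), (0.001, 0))]
[(220, np.float64(2.15)), (310, np.float64(2.49)), (230, np.float64(2.57)), (210, np.float64(2.58)), (130, np.float64(2.65)), (300, np.float64(2.68)), (30, np.float64(2.78)), (140, np.float64(2.79))]
[(0, np.float64(5.2)), (30, np.float64(2.78)), (60, np.float64(5.14)), (90, np.float64(5.43)), (120, np.float64(3.25)), (150, np.float64(3.14)), (180, np.float64(5.31)), (210, np.float64(2.58)), (240, np.float64(3.44)), (270, np.float64(5.46)), (300, np.float64(2.68)), (330, np.float64(3.79))]
```

```bash
python3 - <<'E'
from stem import *
from scipy.optimize import minimize
boxes={"top":(335,200,25,28),"side":(292,145,24,28)}
V={}
for n in boxes:
    a,K,E=avg(n,10);V[n]=(a,K,E);np.savez(f"{n}2.npz",a=a,K=K,E=E)
a,K,E=np.load("top1.npz").values();V["top"]=(a,K,E)  # arm-free view
rows=[]
def up(x):return cv2.resize(np.clip(x,0,255).astype(np.uint8),(200,230),interpolation=cv2.INTER_CUBIC)
for n in boxes:
    a,K,E=V[n];x0,y0,w,h=boxes[n];crop=a[y0:y0+h,x0:x0+w].mean(2);r=[]
    for d0 in(37,127,217,307):
        f=lambda p:score(np.radians(p[0]),(p[1]/1e3,p[2]/1e3),a,K,E,boxes[n])[0]
        m=minimize(f,[d0,472,-309.8],method="Nelder-Mead",options=dict(initial_simplex=[[d0-6,472,-309.8],[d0+6,472,-309.8],[d0,474,-309.8],[d0,472,-307.8]],maxiter=70,xatol=.05,fatol=1e-4))
        print(n,d0,np.round(m.x,1),round(m.fun,3))
        B=render(np.radians(m.x[0]),m.x[1:]/1e3,K,E,boxes[n]).reshape(-1,9);y=crop.ravel();k=B[:,8]>.97
        c=np.linalg.lstsq(np.r_[B[k,:8],.01*np.eye(8)],np.r_[y[k],np.zeros(8)],rcond=None)[0]
        z=np.where(B[:,8]>.5,B[:,:8]@c,y).reshape(h,w);r.append(up(z))
    rows.append(np.hstack([up(crop)]+r))
o=np.vstack(rows);cv2.imwrite("pics/phi.png",cv2.resize(o,(800,368)))
E
```

```text
top 37 [  25.5  471.5 -309.7] 0.398
top 127 [ 127.8  471.8 -309.2] 0.44
top 217 [ 218.1  471.6 -309.5] 0.372
top 307 [ 303.5  471.3 -309.1] 0.377
side 37 [  33.3  472.5 -309.1] 0.427
side 127 [ 134.7  470.8 -310.3] 0.353
side 217 [ 215.7  472.5 -309.1] 0.373
side 307 [ 303.8  472.5 -309. ] 0.387
```

View pics/phi.png

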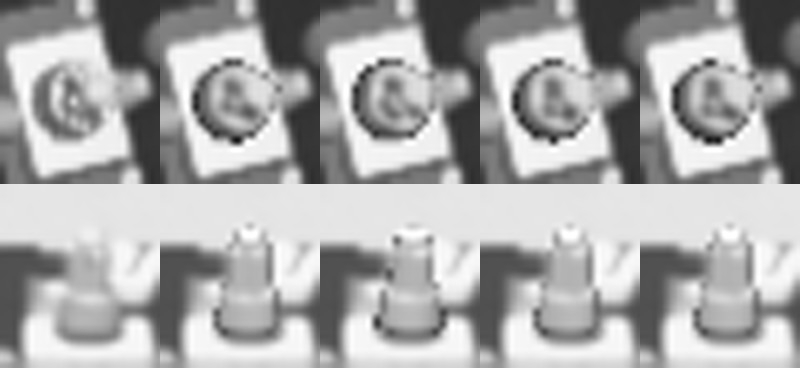

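The phase modulo 90° is clear at about 36°, but the choice of wide rib among the four is not. I'll compare the rib tips' local appearance directly.

```bash
python3 - <<'E'
from h import *
o=[]
for n,f,org,s in(("top","top1.npz",(339,204),40),("side","side2.npz",(295,147),40)):
    a,K,E=np.load(f).values()
    c=cv2.resize(a[org[1]:org[1]+15,org[0]:org[0]+20 if n=="top" else org[0]+20].astype(np.uint8),(400,300),interpolation=cv2.INTER_LANCZOS4)
    c=cv2.convertScaleAbs(c,alpha=1.5,beta=-80)
    c2=c.copy();k=20
    P=lambda p:tuple(((proj(p,K,E)[0]-org+.5)*k).astype(int).tolist())
    A=np.array([.472,-.3093])
    t=np.linspace(0,2*np.pi,60)
    for r,z,col in((.0155,.062,(0,255,0)),(.008,.094,(255,0,0)),(.012,.086,(0,255,255))):
        cv2.polylines(c2,[np.array([P([*(A+r*np.array([np.cos(x),np.sin(x)])),z]) for x in t])],True,col)
    for d in(37,127,217,307):
        u=np.array([np.cos(np.radians(d)),np.sin(np.radians(d))])
        cv2.line(c2,P([*(A+.012*u),.086]),P([*(A+.012*u),.062]),(0,0,255));cv2.putText(c2,str(d),P([*(A+.014*u),.086]),0,.4,(0,0,255))
    o.append(np.hstack([c,c2]))
    if n=="top":
        g=a.mean(2)
        for d in(37,127,217,307):
            # brightness on plane z=.086 along tangential offsets at r=.0105 for each rib
            print(d,[int(cv2.getRectSubPix(g.astype(np.float32),(1,1),tuple(proj([*(A+.0105*np.array([np.cos(np.radians(d+e)),np.sin(np.radians(d+e))])),.086],K,E)[0].tolist()))[0,0]) for e in range(-45,46,9)])
cv2.imwrite("pics/rib.png",np.vstack(o))
E
```

```text
37 [227, 228, 219, 207, 201, 204, 195, 164, 128, 115, 109]
127 [109, 130, 155, 193, 187, 155, 144, 133, 123, 115, 107]
217 [107, 123, 146, 190, 218, 207, 193, 192, 186, 184, 184]
307 [184, 178, 179, 192, 200, 207, 210, 216, 224, 226, 227]
```

View pics/rib.png

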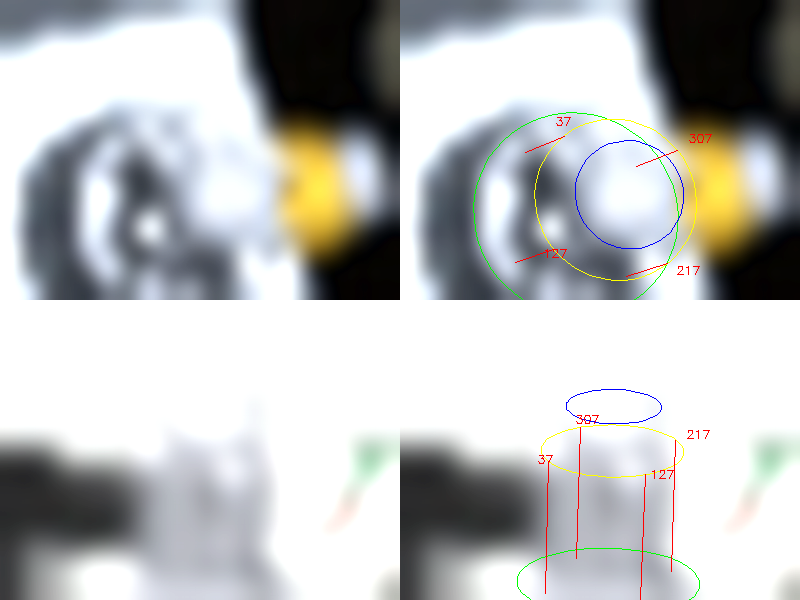

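The enlarged views show a small, narrow rib top at top crop (150,228), so there is a narrow rib near 115-120° and dark gaps on both sides of it. I'll rerun the fit with separate shading for the gaps.

```bash
cat > stem2.py <<'E'
import stem as st
from stem import *
r=np.hypot(st.P0[:,0],st.P0[:,1]);M=st.M0.copy()
M[(M==2)&(r<.0125)]=4
M[(M==1)&(abs(r-.0085)<1e-4)&(st.P0[:,2]>.0621)&(st.P0[:,2]<.0859)]=5
ribside=(M==1)&(r>.0069)&(r<.0121)&(st.P0[:,2]>=.062)&(st.P0[:,2]<=.086)
M[ribside]=6
M[(M==3)&(st.P0[:,2]>.09)]=7
inside=ribside&(r<.0119)  # rib flanks
def render2(phi,xy,K,E,box,sig):
    c,s=np.cos(phi),np.sin(phi);Q=np.array([[c,-s,0],[s,c,0],[0,0,1]])
    P=st.P0@Q.T+[*xy,0];N=st.N0@Q.T
    uv=proj(P,K,E);dep=-((P-E[:3,3])@E[:3,2]);x0,y0,w,h=box
    i=((uv-[x0-.5,y0-.5])*ss).astype(int);ok=(i>=0).all(1)&(i[:,0]<w*ss)&(i[:,1]<h*ss)&(((E[:3,3]-P)*N).sum(1)>0)
    i=i[ok];o=np.argsort(-dep[ok]);i=i[o];n=N[ok][o];m=M[ok][o]
    sd=(m==1)|(m==6)
    F=np.c_[m==0,m==1,m==6,sd*n[:,0],sd*n[:,1],m==2,m==3,m==4,m==5,m==7,np.ones(len(m))].astype(np.float32)
    B=np.zeros((h*ss,w*ss,11),np.float32);B[i[:,1],i[:,0]]=F
    return np.dstack([cv2.resize(cv2.GaussianBlur(B[:,:,k],(0,0),ss*sig),(w,h),interpolation=cv2.INTER_AREA) for k in range(11)])
def score2(phi,xy,img,K,E,box,sig=.6):
    B=render2(phi,xy,K,E,box,sig).reshape(-1,11);x0,y0,w,h=box;y=img[y0:y0+h,x0:x0+w].mean(2).ravel()
    k=B[:,10]>.95;A=B[k,:10]
    c=np.linalg.lstsq(np.r_[A,.1*np.eye(10)],np.r_[y[k],np.full(10,15.)],rcond=None)[0];r=y[k]-A@c
    return np.sqrt((r**2).mean())
E
python3 - <<'E'
from stem2 import *
T={}
for n,f,box in(("top","top1.npz",(335,200,25,28)),("side","side2.npz",(292,145,24,28))):
    a,K,E=np.load(f).values()
    for sig in(.5,.8):
        s=[min(score2(np.radians(d),(.472+dx,-.3093+dy),a,K,E,box,sig) for dx in(-.0015,0,.0015) for dy in(-.0015,0,.0015)) for d in range(0,360,6)]
        T[n,sig]=np.array(s);o=np.argsort(s)[:9];print(n,sig,[(int(6*i),round(s[i],1)) for i in o])
for sig in(.5,.8):
    t=(T["top",sig]/T["top",sig].min())**2+(T["side",sig]/T["side",sig].min())**2
    print(sig,[(int(6*i),round(t[i],2)) for i in np.argsort(t)[:10]])
E
```

```text
top 0.5 [(222, np.float64(15.4)), (216, np.float64(15.6)), (300, np.float64(15.8)), (306, np.float64(16.1)), (30, np.float64(16.1)), (24, np.float64(16.2)), (294, np.float64(17.2)), (228, np.float64(17.2)), (210, np.float64(17.3))]
top 0.8 [(300, np.float64(15.8)), (120, np.float64(15.9)), (216, np.float64(16.2)), (294, np.float64(16.5)), (114, np.float64(16.6)), (24, np.float64(16.7)), (306, np.float64(16.7)), (180, np.float64(16.8)), (126, np.float64(17.0))]
side 0.5 [(150, np.float64(7.3)), (144, np.float64(7.3)), (156, np.float64(7.4)), (138, np.float64(7.6)), (240, np.float64(7.7)), (234, np.float64(7.8)), (228, np.float64(7.8)), (246, np.float64(7.9)), (318, np.float64(7.9))]
side 0.8 [(144, np.float64(5.2)), (156, np.float64(5.3)), (150, np.float64(5.3)), (138, np.float64(5.3)), (132, np.float64(5.5)), (234, np.float64(5.6)), (240, np.float64(5.7)), (228, np.float64(5.7)), (126, np.float64(5.7))]
0.5 [(222, np.float64(2.18)), (216, np.float64(2.25)), (300, np.float64(2.33)), (306, np.float64(2.38)), (228, np.float64(2.39)), (24, np.float64(2.45)), (210, np.float64(2.46)), (30, np.float64(2.56)), (294, np.float64(2.57)), (138, np.float64(2.57))]
0.8 [(300, np.float64(2.24)), (120, np.float64(2.3)), (306, np.float64(2.34)), (216, np.float64(2.36)), (126, np.float64(2.37)), (114, np.float64(2.41)), (24, np.float64(2.42)), (132, np.float64(2.44)), (294, np.float64(2.45)), (222, np.float64(2.46))]
```

```bash
python3 - <<'E'
import fit
from fit import *
S=np.load("side2.npz");T=np.load("top2.npz")
V["side"]=S;V["top"]=T
for v in V:G[v]=grad(v)
c,s=np.cos(-.142),np.sin(-.142)
t=np.linspace(0.05,.95,40)[:,None]
for dz in(0,.011,.018,.022,.026):
    r=[]
    for v in("side","top"):
        best=0
        for ox in np.arange(-.003,.0031,.001):
            for oy in np.arange(-.003,.0031,.001):
                A=np.array([.5206-.045*c+ox,.283-.045*s+oy])
                # bar top outline (y=+-7, x 17..98), z=.032+dz
                L=lambda x,y,z:np.array([A[0]+x*c-y*s,A[1]+x*s+y*c,z])
                g=0
                for p,q in(((.022,.007),(.1,.007)),((.022,-.007),(.1,-.007)),((-.017,.017),(-.017,-.017)),((-.017,-.017),(.017,-.017)),((-.017,.017),(.017,.017))):
                    z=.032+dz if p[0]>0 else .034+dz
                    u=proj(L(*p,z)*(1-t)+L(*q,z)*t,V[v]["K"],V[v]["E"]).astype(np.float32);g+=cv2.remap(G[v],u[:,:1],u[:,1:],cv2.INTER_LINEAR).mean()
                best=max(best,(round(float(g),1),round(ox,3),round(oy,3))) if best else (round(float(g),1),round(ox,3),round(oy,3))
        r.append((v,best))
    print(dz,r)
x0,y0=190,235
cv2.imwrite("pics/nest2.png",np.hstack([cv2.resize(S["a"][240:300,185:285].astype(np.uint8),(500,300),interpolation=cv2.INTER_CUBIC),cv2.resize(T["a"][170:235,120:185].astype(np.uint8),(300,300),interpolation=cv2.INTER_CUBIC)]))
E
```

```text
0 [('side', (618.0, np.float64(0.001), np.float64(-0.001))), ('top', (573.8, np.float64(0.002), np.float64(-0.003)))]
0.011 [('side', (500.3, np.float64(-0.003), np.float64(-0.003))), ('top', (729.9, np.float64(0.003), np.float64(0.003)))]
0.018 [('side', (632.3, np.float64(-0.003), np.float64(-0.003))), ('top', (732.7, np.float64(0.003), np.float64(0.0)))]
0.022 [('side', (691.4, np.float64(-0.001), np.float64(-0.002))), ('top', (736.6, np.float64(0.003), np.float64(-0.001)))]
0.026 [('side', (696.3, np.float64(0.003), np.float64(0.002))), ('top', (738.3, np.float64(0.003), np.float64(-0.002)))]
```

View pics/nest2.png

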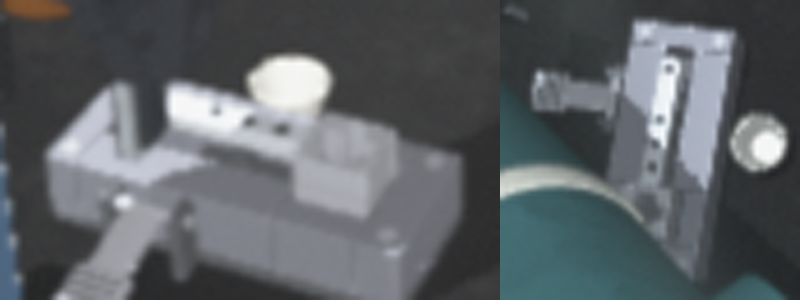

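The side view shows the hub standing proud of the deck, with its top near crop (345,135), and the bar lifted, so the ejector is fully down. The crucible is undisturbed. Next, go over the hub.

servo_tool:
  series: [-0.25,-0.5,0.5,-0.15,0,0,-0.25,-0.957,0.99,-0.3,0,0,-0.25,-0.957,0.99,-0.45,0,0,-0.25,-0.957,0.99,-0.5,0,-0.0027,-0.25,-0.957,0.99,-0.5,0,-0.0027,-0.25,-0.957,0.99,-0.5,0,-0.0027,-0.25,-0.957,0.99,-0.5,0,-0.0027,-0.25,-0.957,0.99,-0.5,0,-0.0027,-0.25,-0.957,0.99,-0.5,0,-0.0027,-0.25,-0.957,0.99,-0.5,0,-0.0027]
  fingers: 62

```text
clock: 15.72
position: [0.4775, 0.3009, 0.1193]
tool_rot: [0.05, 0.706, -0.05, 0.705]
contact_force: [0.7, 0.4, 0.3]
finger_gap: 0.0619
```

```bash
python3 - <<'E'
from h import *
go([.476,.2894,.042],81.9)
E
```

```text
t15.72 pos [0.4775 0.3009 0.1193] yaw 81.86 F [0.7 0.4 0.3] T [ 0.   -0.05  0.05] gap 0.0619 q7 0.31 
 SHIFT [ 0.966 -0.145  0.003] TURN [-0.0002 -0.0004 -0.    ]
```

servo_tool:
  series: [0.3,-0.145,0,0,0,0,0.7,-0.145,0,0,0,0,0.7,-0.145,0,0,0,0]

```text
clock: 16.1
position: [0.4746, 0.2883, 0.0617]
tool_rot: [0.05, 0.707, -0.051, 0.704]
contact_force: [-0.3, 0.4, 1.0]
finger_gap: 0.0625
```

```bash
python3 - <<'E'
from h import *
go([.476,.2894,.039],81.9)
E
```

```text
t16.10 pos [0.4746 0.2883 0.0617] yaw 81.80 F [-0.3  0.4  1. ] T [0.01 0.   0.01] gap 0.0625 q7 0.26 
 SHIFT [0.283 0.017 0.016] TURN [-0.0006 -0.0013  0.0009]
```

servo_tool:
  series: [0.15,0.017,0.016,0,-0.0013,0.0009,0.28,0.017,0.016,0,-0.0013,0.0009,0.28,0.017,0.016,0,-0.0013,0.0009]

```text
clock: 16.48
position: [0.4757, 0.2893, 0.0388]
tool_rot: [0.05, 0.706, -0.051, 0.705]
contact_force: [0.2, -0.2, -0.1]
finger_gap: 0.0616
```

servo_tool:
  series: [0,0,0,0,0,0,0,0,0,0,0,0,0,0,0,0,0,0,0,0,0,0,0,0]
  fingers: 20
  grip_force: 25

```text
clock: 16.98
position: [0.4758, 0.2895, 0.0392]
tool_rot: [0.05, 0.705, -0.051, 0.705]
contact_force: [-0.4, -0.5, 2.5]
finger_gap: 0.0332
```

```bash
python3 - <<'E'
from h import *
go([.476,.2894,.039],81.9)
E
```

```text
t16.98 pos [0.4758 0.2895 0.0392] yaw 81.81 F [-0.4 -0.5  2.5] T [-0.02  0.04 -0.05] gap 0.0332 q7 0.23 
 SHIFT [ 0.002 -0.001  0.003] TURN [-0.0005 -0.0001  0.    ]
```

servo_tool:
  series: [0,0,0,0,0,0,-0.05,0,0,0,0,0,-0.3,0,0,0,0,0,-0.7,0,0,0,0,0,-0.98,0,0,0,0,0]
  grip_force: 60

```text
clock: 17.6
position: [0.4763, 0.29, 0.1199]
tool_rot: [0.051, 0.705, -0.05, 0.706]
contact_force: [1.3, 0.0, -1.1]
finger_gap: 0.0326
```

servo_tool:
  series: [-0.98,0,0,0,0,0,-0.98,0,0,0,0,0,-0.98,0,0,0,0,0]

```text
clock: 17.98
position: [0.4767, 0.29, 0.1997]
tool_rot: [0.051, 0.704, -0.05, 0.707]
contact_force: [-0.3, -0.0, -0.8]
finger_gap: 0.0327
```

```bash
python3 - <<'E'
from h import *
go([.472,-.3093,.19],24)
a,K,E=avg("side",2)
p=get_state()["position"];print(proj(p,K,E))
E
```

```text
t17.98 pos [0.4767 0.29   0.1997] yaw 81.78 F [-0.3 -0.  -0.8] T [-0.02  0.04  0.03] gap 0.0327 q7 0.40 
 SHIFT [ 0.11  -7.423  1.012] TURN [ 0.321   0.0008 -0.0012]
[[251.51618898 210.38154031]]
```

```bash
python3 - <<'E'
from stem2 import *
def sc(phi,xy,img,K,E,box,sig,zmask):
    B=render2(phi,xy,K,E,box,sig).reshape(-1,11);x0,y0,w,h=box;y=img[y0:y0+h,x0:x0+w].mean(2).ravel()
    A=B[zmask,:10];y=y[zmask]
    c=np.linalg.lstsq(np.r_[A,.1*np.eye(10)],np.r_[y,np.full(10,15.)],rcond=None)[0];return np.sqrt(((y-A@c)**2).mean())
for n,f,box in(("top","top1.npz",(335,200,25,28)),("side","side2.npz",(292,145,24,28))):
    a,K,E=np.load(f).values();x0,y0,w,h=box
    gx,gy=np.meshgrid(np.arange(w)+x0,np.arange(h)+y0);uv=np.c_[gx.ravel(),gy.ravel()]
    c1=proj([.472,-.3093,.086],K,E)[0];c0=proj([.472,-.3093,.062],K,E)[0]
    if n=="top":
        pil=proj([.472,-.3093,.094],K,E)[0]
        k=(np.hypot(*(uv-c0).T)<5.2)&(np.hypot(*(uv-pil).T)>2.9)&(uv[:,0]<c1[0]+1)
    else: k=(abs(uv[:,0]-c1[0])<3.2)&(uv[:,1]>c1[1]-1)&(uv[:,1]<c0[1]+3)
    print(n,k.sum())
    res=[]
    for d in range(0,360,4):
        res.append(min((sc(np.radians(d),(.472+dx,-.3093+dy),a,K,E,box,s,k),dx,dy,s) for dx in(-.001,0,.001) for dy in(-.001,0,.001) for s in(.4,.7)))
    o=np.argsort([r[0] for r in res]);print([(int(4*i),round(float(res[i][0]),1),res[i][1:]) for i in o[:14]])
    for q in(24,114,204,294):
        j=[i for i in range(90) if abs((4*i-q+180)%360-180)<=20];b=min(j,key=lambda i:res[i][0]);print(q,4*b,round(float(res[b][0]),2))
E
```

```text
top 57
[(24, 20.3, (0, -0.001, 0.4)), (216, 20.8, (0, -0.001, 0.7)), (220, 20.8, (0.001, -0.001, 0.7)), (224, 20.9, (0.001, -0.001, 0.7)), (20, 21.0, (0, -0.001, 0.4)), (304, 21.0, (0, -0.001, 0.7)), (28, 21.0, (0, -0.001, 0.4)), (300, 21.0, (0, -0.001, 0.7)), (308, 21.2, (0, -0.001, 0.7)), (212, 21.4, (0, -0.001, 0.7)), (296, 21.6, (0, -0.001, 0.7)), (228, 21.6, (0.001, -0.001, 0.7)), (120, 22.0, (0, -0.001, 0.7)), (124, 22.0, (0, -0.001, 0.7))]
24 24 20.29
114 120 21.98
204 216 20.76
294 304 21.03
side 70
[(20, 13.1, (0, -0.001, 0.4)), (16, 13.4, (0, -0.001, 0.4)), (24, 13.5, (0, -0.001, 0.4)), (28, 13.7, (0, -0.001, 0.4)), (12, 13.7, (0, -0.001, 0.4)), (8, 13.8, (0, -0.001, 0.4)), (192, 13.9, (0, -0.001, 0.4)), (288, 13.9, (0, -0.001, 0.4)), (284, 14.0, (0, -0.001, 0.4)), (4, 14.1, (0, -0.001, 0.4)), (184, 14.3, (0, -0.001, 0.4)), (292, 14.3, (0, -0.001, 0.4)), (180, 14.4, (0, -0.001, 0.4)), (188, 14.4, (0, -0.001, 0.4))]
24 20 13.09
114 96 16.01
204 192 13.91
294 288 13.94
```

servo_tool:
  series: [0,-0.98,0.14,0.02,0,0,0,-0.98,0.14,0.02,0,0]

```text
clock: 18.32
position: [0.4746, 0.2053, 0.1945]
tool_rot: [0.072, 0.705, -0.076, 0.702]
contact_force: [0.7, 0.8, -1.8]
finger_gap: 0.0328
```

servo_tool:
  series: [0,-0.98,0.14,0,0,0,0,-0.98,0.14,0,0,0]

```text
clock: 18.58
position: [0.4678, 0.122, 0.1925]
tool_rot: [0.073, 0.706, -0.078, 0.7]
contact_force: [0.5, 1.0, -0.9]
finger_gap: 0.0329
```

servo_tool:
  series: [0,-0.98,0.14,0,0,0,0,-0.98,0.14,0,0,0]

```text
clock: 18.82
position: [0.4604, 0.0389, 0.1909]
tool_rot: [0.074, 0.708, -0.081, 0.698]
contact_force: [0.1, -0.0, -1.5]
finger_gap: 0.0326
```

servo_tool:
  series: [0,-0.98,0.14,0,0,0,0,-0.98,0.14,0,0,0]

```text
clock: 19.08
position: [0.4524, -0.0438, 0.1896]
tool_rot: [0.075, 0.709, -0.083, 0.696]
contact_force: [-0.0, 0.3, -0.4]
finger_gap: 0.0324
```

```bash
python3 - <<'E'
from h import *
go([.472,-.3093,.19],114)
E
```

```text
t19.07 pos [ 0.4524 -0.0438  0.1896] yaw 77.19 F [-0.   0.3 -0.4] T [ 0.08 -0.02  0.02] gap 0.0324 q7 1.01 
 SHIFT [ 0.018 -3.181  0.975] TURN [-0.2045 -0.0063  0.0021]
```

Restricted to the spline area, both views now agree on the wide rib at about 22° (best 24° top, 20° side). I'll turn towards a tool yaw of about 113° while carrying.

servo_tool:
  series: [0,-0.5,0.15,-0.07,-0.003,0.001,0,-0.98,0.3,-0.14,-0.0063,0.002,0,-0.98,0.3,-0.2,-0.0063,0.002,0,-0.98,0.3,-0.2,-0.0063,0.002,0,-0.98,0.3,-0.2,-0.0063,0.002]

```text
clock: 19.7
position: [0.4573, -0.1255, 0.1886]
tool_rot: [-0.141, 0.694, 0.143, 0.692]
contact_force: [-1.0, -0.0, -1.9]
finger_gap: 0.0324
```

```bash
python3 - <<'E'
from h import *
go([.472,-.3093,.17],112.5)
E
```

```text
t19.70 pos [ 0.4573 -0.1255  0.1886] yaw 113.12 F [-1.  -0.  -1.9] T [ 0.01  0.02 -0.04] gap 0.0324 q7 1.72 
 SHIFT [ 0.229 -2.185 -0.733] TURN [ 0.0035 -0.0006 -0.0008]
```

servo_tool:
  series: [0,-0.95,-0.32,0,0,0,0,-0.95,-0.32,0,0,0]

```text
clock: 19.95
position: [0.4628, -0.2092, 0.1872]
tool_rot: [-0.139, 0.695, 0.141, 0.692]
contact_force: [-0.2, 0.5, -1.8]
finger_gap: 0.0325
```

servo_tool:
  series: [0,-0.95,-0.32,0,0,0,0,-0.95,-0.32,0,0,0]

```text
clock: 20.2
position: [0.4677, -0.2928, 0.1857]
tool_rot: [-0.137, 0.696, 0.139, 0.692]
contact_force: [0.1, -0.4, -0.4]
finger_gap: 0.0329
```

servo_tool:
  series: [0.1,-0.25,-0.08,0,0,0,0.1,-0.25,-0.08,0,0,0,0.1,-0.25,-0.08,0,0,0]

```text
clock: 20.58
position: [0.4696, -0.312, 0.1774]
tool_rot: [-0.137, 0.696, 0.14, 0.691]
contact_force: [0.0, 0.5, -1.5]
finger_gap: 0.0326
```

```bash
python3 - <<'E'
from h import *
go([.472,-.3093,.12],112.5)
E
```

```text
t20.57 pos [ 0.4696 -0.312   0.1774] yaw 112.56 F [ 0.   0.5 -1.5] T [0.05 0.05 0.03] gap 0.0326 q7 2.00 
 SHIFT [0.718 0.015 0.044] TURN [ 0.0003 -0.0016 -0.0017]
```

servo_tool:
  series: [0.35,0.015,0.044,0,-0.0016,-0.0017,0.75,0.015,0.044,0,-0.0016,-0.0017,0.75,0.015,0.044,0,-0.0016,-0.0017]

```text
clock: 20.95
position: [0.4708, -0.3072, 0.116]
tool_rot: [-0.138, 0.694, 0.14, 0.692]
contact_force: [-0.2, 0.3, -2.1]
finger_gap: 0.0328
```

```bash
python3 - <<'E'
from h import *
go([.472,-.3093,.1],112.5)
a=read_camera("side")["color"];b=read_camera("top")["color"]
o=np.hstack([cv2.resize(a[120:190,270:340],(400,400),interpolation=cv2.INTER_CUBIC),cv2.resize(b[180:250,310:380],(400,400),interpolation=cv2.INTER_CUBIC)])
cv2.imwrite("pics/pre.png",o)
E
```

```text
t20.95 pos [ 0.4708 -0.3072  0.116 ] yaw 112.71 F [-0.2  0.3 -2.1] T [ 0.04  0.04 -0.  ] gap 0.0328 q7 1.93 
 SHIFT [ 0.2   -0.03   0.004] TURN [ 0.0012 -0.0007 -0.0011]
```

View pics/pre.png

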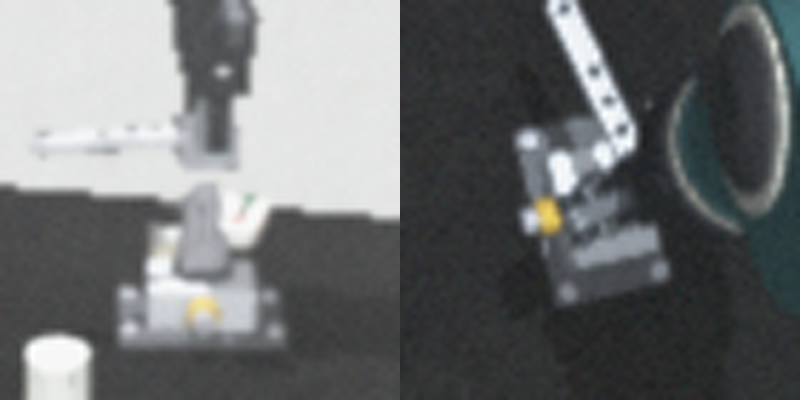

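The side view shows the arm held level over the bare stem: hub centre about crop x 210, stem about 203, with the cap standing at lower left. Checking the lateral offset numerically.

```bash
python3 - <<'E'
from h import *
a,K,E=avg("side",6)
c,s=np.cos(np.radians(22.7)),np.sin(np.radians(22.7))
for z in(.109,.12,.133):print(z,np.round(np.array([proj([.4708+.017*(i*c-j*s),-.3072+.017*(i*s+j*c),z],K,E)[0] for i in(1,-1) for j in(1,-1)]),1).tolist())
g=a.mean(2)
for r in(142,144,146,147):print(r,[int(v) for v in g[r,296:316]])
for r in(154,157,160):print("stem",r,[int(v) for v in g[r,296:316]])
print(proj([[.472,-.3093,.09],[.472,-.3093,.075]],K,E))
E
```

```text
0.109 [[301.7, 150.0], [299.5, 146.5], [311.7, 149.3], [309.4, 145.8]]
0.12 [[301.7, 146.9], [299.6, 143.4], [311.9, 146.2], [309.5, 142.7]]
0.133 [[301.8, 143.1], [299.7, 139.7], [312.0, 142.5], [309.6, 139.1]]
142 [239, 238, 240, 237, 217, 179, 174, 168, 165, 125, 93, 88, 88, 118, 168, 194, 221, 228, 230, 229]
144 [219, 215, 207, 197, 180, 164, 173, 171, 166, 125, 92, 88, 91, 123, 168, 190, 221, 228, 230, 230]
146 [228, 228, 228, 222, 186, 163, 174, 177, 179, 171, 167, 168, 171, 174, 175, 181, 219, 228, 229, 229]
147 [228, 227, 228, 226, 214, 177, 178, 183, 185, 187, 186, 184, 182, 179, 174, 177, 218, 228, 229, 229]
stem 154 [136, 157, 201, 215, 212, 201, 181, 169, 173, 180, 180, 177, 208, 240, 245, 240, 217, 183, 200, 231]
stem 157 [76, 77, 79, 82, 87, 105, 142, 169, 169, 160, 176, 177, 204, 239, 245, 230, 208, 241, 246, 243]
stem 160 [132, 163, 191, 224, 225, 188, 161, 173, 172, 166, 173, 166, 184, 223, 238, 241, 242, 239, 217, 154]
[[305.15768907 152.93499405]
 [305.02877059 157.07087081]]
```

Hub and stem edges agree with prediction to about 0.3 px. Descending.

servo_tool:
  series: [0.08,-0.03,0.004,0,-0.0007,-0.0011,0.15,-0.03,0.004,0,-0.0007,-0.0011,0.2,-0.03,0.004,0,-0.0007,-0.0011,0.24,-0.03,0.004,0,-0.0007,-0.0011]

```text
clock: 21.85
position: [0.4735, -0.3115, 0.0986]
tool_rot: [-0.14, 0.692, 0.137, 0.695]
contact_force: [0.3, 0.0, -1.4]
finger_gap: 0.0325
```

```bash
python3 - <<'E'
from h import *
go([.472,-.3093,.09],112.5)
E
```

```text
t21.85 pos [ 0.4735 -0.3115  0.0986] yaw 112.56 F [ 0.3  0.  -1.4] T [0.01 0.07 0.04] gap 0.0325 q7 1.91 
 SHIFT [ 0.107  0.033 -0.007] TURN [0.0003 0.0009 0.0014]
```

servo_tool:
  series: [0,0.033,-0.007,0,0.0009,0.0014,0.03,0.033,-0.007,0,0.0009,0.0014,0.06,0.033,-0.007,0,0.0009,0.0014]

```text
clock: 22.22
position: [0.472, -0.3094, 0.0937]
tool_rot: [-0.138, 0.693, 0.138, 0.693]
contact_force: [-0.5, -0.0, -0.8]
finger_gap: 0.0322
```

```bash
python3 - <<'E'
from h import *
go([.472,-.3093,.09],112.5)
E
```

```text
t22.23 pos [ 0.472  -0.3094  0.0937] yaw 112.56 F [-0.5 -0.  -0.8] T [-0.   -0.   -0.02] gap 0.0322 q7 1.91 
 SHIFT [0.047 0.001 0.   ] TURN [ 0.0003 -0.      0.    ]
```

Perfectly placed, just above the ribs. Push down gently.

servo_tool:
  series: [0.02,0,0,0,0,0,0.04,0,0,0,0,0,0.06,0,0,0,0,0]

```text
clock: 22.6
position: [0.472, -0.3094, 0.0889]
tool_rot: [-0.138, 0.694, 0.138, 0.693]
contact_force: [0.0, -0.2, -0.7]
finger_gap: 0.033
```

```bash
python3 - <<'E'
from h import *
go([.472,-.3093,.08],112.5)
E
```

```text
t22.60 pos [ 0.472  -0.3094  0.0889] yaw 112.55 F [ 0.  -0.2 -0.7] T [ 0.    0.05 -0.03] gap 0.0330 q7 1.90 
 SHIFT [0.111 0.001 0.001] TURN [ 0.0003 -0.0001  0.    ]
```

servo_tool:
  series: [0.04,0,0,0,0,0,0.08,0,0,0,0,0,0.11,0,0,0,0,0]

```text
clock: 22.98
position: [0.4719, -0.3094, 0.0798]
tool_rot: [-0.138, 0.694, 0.138, 0.693]
contact_force: [-0.1, -0.2, 0.0]
finger_gap: 0.033
```

```bash
python3 - <<'E'
from h import *
go([.472,-.3093,.072],112.5)
E
```

```text
t22.98 pos [ 0.4719 -0.3094  0.0798] yaw 112.56 F [-0.1 -0.2  0. ] T [-0.03  0.1   0.03] gap 0.0330 q7 1.89 
 SHIFT [0.097 0.001 0.001] TURN [ 0.0003 -0.0001 -0.    ]
```

The splines have engaged, with almost no force. Continue to the collar.

servo_tool:
  series: [0.03,0,0,0,0,0,0.07,0,0,0,0,0,0.1,0,0,0,0,0,0.12,0,0,0,0,0]

```text
clock: 23.48
position: [0.4719, -0.3094, 0.07]
tool_rot: [-0.138, 0.694, 0.138, 0.693]
contact_force: [-1.9, -0.2, -1.3]
finger_gap: 0.0325
```

```bash
python3 - <<'E'
from h import *
go([.472,-.3093,.069],112.5)
E
```

```text
t23.48 pos [ 0.4719 -0.3094  0.07  ] yaw 112.56 F [-1.9 -0.2 -1.3] T [0.02 0.15 0.02] gap 0.0325 q7 1.88 
 SHIFT [0.012 0.    0.002] TURN [ 0.0003 -0.0001 -0.0001]
```

servo_tool:
  series: [0.012,0,0,0,0,0,0.024,0,0,0,0,0,0.03,0,0,0,0,0]

```text
clock: 23.85
position: [0.472, -0.3094, 0.0693]
tool_rot: [-0.139, 0.694, 0.138, 0.693]
contact_force: [-7.5, 2.6, 17.3]
finger_gap: 0.0325
```

```bash
python3 - <<'E'
from h import *
go([.472,-.3093,.067],112.5)
E
```

```text
t23.85 pos [ 0.472  -0.3094  0.0693] yaw 112.56 F [-7.5  2.6 17.3] T [ 0.44  1.51 -0.01] gap 0.0325 q7 1.88 
 SHIFT [0.029 0.001 0.   ] TURN [ 0.0003 -0.0005  0.0003]
```

Seated on the collar: 17 N at TCP 69.3 mm, where 69.2 was predicted. Unload, release and retreat.

servo_tool:
  series: [-0.015,0,0,0,0,0,-0.015,0,0,0,0,0]

```text
clock: 24.1
position: [0.4719, -0.3094, 0.0706]
tool_rot: [-0.139, 0.694, 0.138, 0.693]
contact_force: [-1.0, 0.6, -0.2]
finger_gap: 0.0323
```

servo_tool:
  series: [0,0,0,0,0,0,0,0,0,0,0,0,0,0,0,0,0,0,0,0,0,0,0,0]
  fingers: 62

```text
clock: 24.6
position: [0.472, -0.3094, 0.0706]
tool_rot: [-0.139, 0.694, 0.138, 0.693]
contact_force: [-0.3, -0.4, -0.2]
finger_gap: 0.0619
```

servo_tool:
  series: [-0.1,0,0,0,0,0,-0.4,0,0,0,0,0,-0.98,0,0,0,0,0,-0.98,0,0,0,0,0]

```text
clock: 25.1
position: [0.4748, -0.3101, 0.154]
tool_rot: [-0.141, 0.692, 0.136, 0.695]
contact_force: [-0.7, -0.1, -0.7]
finger_gap: 0.0619
```

servo_tool:
  series: [-0.98,0,0,0,0,0,-0.98,0,0,0,0,0,-0.98,0,0,0,0,0]

```text
clock: 25.48
position: [0.4749, -0.3099, 0.2339]
tool_rot: [-0.142, 0.691, 0.135, 0.696]
contact_force: [-0.4, -0.4, -0.5]
finger_gap: 0.0619
```

```bash
python3 - <<'E'
from h import *
go([.36,-.45,.25],112.5)
a,K,E=avg("side",6);np.savez("side3.npz",a=a,K=K,E=E);b,K2,E2=avg("top",6)
c,s=np.cos(np.radians(22.6)),np.sin(np.radians(22.6))
A=a.astype(np.uint8).copy()
L=lambda x,y,z:[.472+x*c-y*s,-.3093+x*s+y*c,z]
B=cv2.resize(A[130:190,250:340],(800,533),interpolation=cv2.INTER_CUBIC)[:,:,:]
k=800/90
for q in([L(.017,.017,.086),L(.017,-.017,.086),L(-.017,-.017,.086),L(-.017,.017,.086),L(.017,.017,.086),L(.017,.017,.062),L(-.017,.017,.062),L(-.017,.017,.086)],[L(.017,.007,.084),L(.105,.007,.084),L(.105,.007,.074),L(.017,.007,.074)]):
    cv2.polylines(B,[((proj(q,K,E)-[250,130]+.5)*k).astype(int)],False,(0,0,255))
cv2.imwrite("pics/fin.png",B)
for n,q in(("side","long_arm"),("top","long_arm"),("side","cap"),("top","cap"),("side","vial")):print(n,q,[(np.round(d["location"],1),round(d["p"],2)) for d in pinpoint(n,q)[:1]])
E
```

```text
t25.48 pos [ 0.4749 -0.3099  0.2339] yaw 112.55 F [-0.4 -0.4 -0.5] T [ 0.02  0.01 -0.04] gap 0.0619 q7 2.04 
 SHIFT [-0.197 -1.068 -1.997] TURN [0.0003 0.0012 0.0034]
side long_arm [(array([305.9, 162.1]), 0.6)]
top long_arm [(array([348.7, 214.1]), 0.5)]
side cap [(array([281.5, 194.3]), 0.66)]
top cap [(array([301.9, 197.3]), 0.61)]
side vial [(array([299.1, 171.9]), 0.36)]
```

View pics/fin.png

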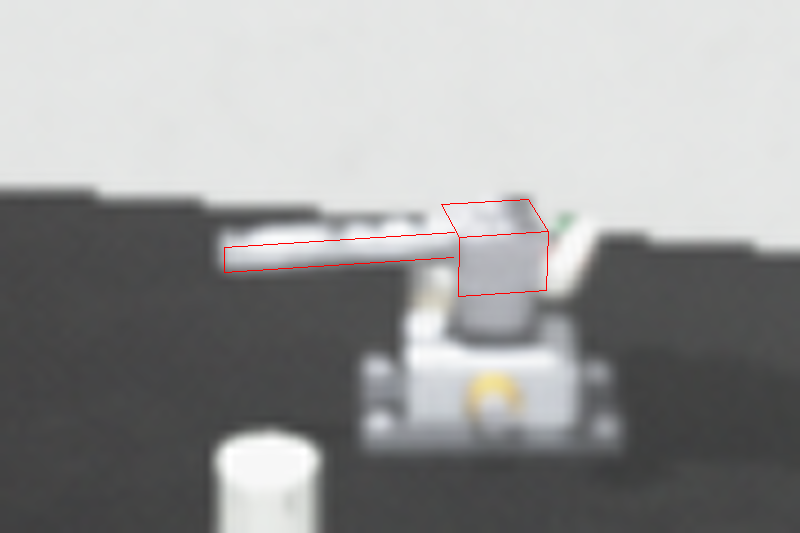

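The drawn model of the seated arm (hub on the collar, bar at 22.6°) matches the picture: hub underside at crop row ~295, bar end at (222,260). The cap stands at (268,465), and the gripper is clear.

```bash
python3 -c "
from station import *
print(hand_in())"
```

```text
the job is handed in; nothing more can be done
None
```

I finished the job and handed it in after about 26 s of the 61 s allowed. The long arm sits fully home on the stem's collar and the gripper has let go.

- **Cap:** I lifted it off the stem and stood it open end down at about (0.53, −0.18). It was still standing there in the last pictures.
- **Lever:** I pressed the long nest's lever down to its stop, with about 24 N at the end. The pictures afterwards showed the arm raised by about 22 mm.
- **Long arm:** I turned it so the bar points at about 22.6°. It slid onto the splines with almost no force and met the collar at a tool height of 69.3 mm, where 69.2 mm was predicted.

**Last checks:** The final side view matched the drawn model of the seated arm, and force readings after release were near zero. The vial was standing in that view, and the crucible was undisturbed when last seen, after the lever press. I did not look again at the short arm and the other things; I saw no sign that the robot touched them.

**Disagreement:** My first fits of the wide rib's direction disagreed: about 217°, 304° and 134° all scored close together. A fit limited to the spline area gave 24° from the top view and 20° from the side view. The easy slide onto the stem, which fits one way only, confirmed that direction.

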